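# Clear the drilling jig and set its stop

## Robot

A 7-joint arm with a two-finger parallel gripper is mounted at the origin on the work surface. World frame = base frame: x ahead of the robot, y to its left, z up, the work surface at z = 0. Lengths are in m, angles in rad, forces in N, time in s.
With the tool pointing down it reaches from about 0.425 to 0.875 m from the base axis. Payload 4.7 kg.
Tool frame: the origin (TCP) lies midway between the tips of the shut fingers; the grasp point (between the pads) lies 19 mm behind it; z points along the fingers, y is the direction in which the jaws open and shut (so a half turn about z gives the same grasp; the last joint's range is limited). The gripper opens to 87 mm and grips with 3 to 60 N. Pads are 19 mm wide; open, the fingers measure 117 mm over their backs; the gripper's body (75 mm by 190 mm) begins 51 mm behind the grasp point.
Start: joints at [1.148, 0.321, -0.07, 1.45, 0.023, 1.371, -0.057], TCP at [0.275, -0.589, 0.223] pointing down, gripper open.
Joint ranges: [-2.86, 2.86], [-0.3, 2.09], [-1.38, 1.24], [0.06, 2.45], [-1.56, 4.7], [0.09, 2.05], [-2.69, 2.69]. Speed limits (rad/s): [2.57, 2.57, 3.14, 3.14, 3.14, 3.14, 3.14].

## Interface

Orientations are given as a rotation vector (axis times angle).
In Python, from bench import get_state, cams, order, search_frame, cut_out, spot_point gives the robot as it stands. The module is installed in compiled form; this text tells all that it offers.
- The arm moves only by the tool play_rows, never from a script. Its argument "series" is a list of rows, each a list of 3 entries, a list of its own where there are three numbers: the shift along the tool's x, y, z in m, then the turn, a rotation vector about the tool's x, y, z in degrees, then the closure in counts, from 0 (fully open) to 255 (shut). In form: [[[x, y, z], [rx, ry, rz], hand], ...]. A call has 1 to 10 rows; each row is the pose to reach, as a shift and turn from the pose measured when the call began, along the tool's axes at that moment; what a row does not reach only later rows make up. A row lasts 1/8 s, in which the tool goes at most 62.5 mm and 10.7 degrees, less where a joint would pass 70% of its speed; a pose out of reach is approached as far as the arm can. A call with a gripper value outside its range is refused whole. The fingers move at their own pace and stop on an object; "grip_force" is the grip in N (left out, the last holds). Time passes only in rows, so rows that repeat a pose let the fingers close. It gives the time, the measured TCP pose, the force and the opening at its end, in the units of the state.
- get_state(): the state, without advancing time (a new reading comes with each control period).
- cams.capture(name): name is "scene" or "top" or "wrist"; returns (picture, depth): 384x512x3 uint8, red, green, blue; 384x512 float32, m along the optical axis (not along the pixel's ray), 0 where there is no reading.
- cams.camera_params(name): a dict with "fx", "fy", "cx", "cy" (pixels), "R" (3x3) and "t" (3): a world point X has camera coordinates R X + t; the wrist camera has in their place "hand_eye" (4x4, takes a point from camera to tool coordinates, whose origin is the TCP and whose axes are the flange's). Camera axes: x right, y down, z forward; pixel columns grow to the right and rows downward; lengths in m; the calibration is good to about 2 mm. A picture is of the moment at which its call begins: read the wrist's pose just before it. camera_params takes no time and is no camera call.
- order.close_job(): hands the job in, once; it reports no verdict.
Trained networks look in the newest picture that a camera, given by its name, has taken for a name from the list of things; names that differ only in an ending like _2 or _b are one class to them, and where a whole thing is asked for, a point or a joint stands for the part that bears it (a point fixed in the world has none). Each returns a list of dicts, best first, with "confidence" (0 to 1); they miss things now and then, are a little off and sometimes report something else, mostly with a low value. They report only what shows in the picture. A call takes as long as a camera call.
- search_frame(target, camera): "point" ([x, y, z] in m, in world coordinates, good to about 4 mm: the middle of the surface that is visible of it).
- cut_out(target, camera): "pixels" (384x512 bool, what is visible of it).
- spot_point(target, camera): "point" ([x, y, z] in m, in world coordinates, good to about 4 mm: a listed point, or the origin of a listed thing).
The state is a dict: "t": time; "joint_positions": joint angles; "joint_vel": joint speeds; "joint_efforts": joint torques, N m; "tcp_pos": TCP position; "orientation": TCP orientation; "force": force on the tool from outside, world axes, zero at the start; "ft_torque": the same for the moment, N m; "width": finger opening in m.
Only numpy, scipy, OpenCV 4.12 (cv2) and the standard library are available. Lean on these libraries where they do the work, as an engineer would, in place of code of your own. Each camera call takes 0.05 s, during which the arm holds its last target. There are 200 camera calls.

## Task

Get the drilling jig ready for the next panel: take the scraper block out of its cradle, wipe all five wood chips off the dark bed into the steel catch tray beside it (only with the scraper, never with the fingers), and put the scraper back down flat in its cradle. Then set the stop block over the thin, open end of the guide rail and slide it along the rail until it is fully home at the end stop and the detent holds it. Leave the other tools and supplies where they are.

Things in the scene. Friction and masses are not known exactly. Their poses are not given: they have to be found in the camera images.
- jig: fixed drilling jig 225 x 300 mm (its x by y), origin on the table. Dark walnut bed, top 60 mm above the table, spans jig x -65 to 80 mm, y -150 to 150; both y ends open. Aluminium lip 12 mm high along its front (x -75 to -65); along its back (x 80 to 150) a plywood plinth 14 mm high that carries the guide rail along jig y at x = 115
- bed_top (a point): middle of the bed between lip and plinth, on its top surface; axes as the jig's
- rail_entry (a point): stop block's origin when it sits on the thin open end of the rail; axes as the jig's. Rail: jig y -150 to 130 mm, top 100 mm above the table, 24 mm wide, but a thin nose 14 mm wide from y -150 to -45, tapering out to full width at y -20
- rail_home (a point): stop block's origin when fully home; axes as the jig's; the block slides towards +y, 150 mm from rail_entry. A dark end stop (56 mm wide, top 124 mm above the table) stands across the rail with its face 46.5 mm beyond this point, so a block at home is 1.5 mm from it
- detent (a joint): sprung brass detent in the top of the rail under rail_home, m pressed down: 0 when up (as it stands free, or in the block's notch), 0.0035 while a block rides over it; a push of roughly 5 to 10 N rides over it
- tray: fixed open steel catch tray 180 x 120 mm (its x by y), 50 mm high, walls and floor 4 mm, origin at the centre of its underside; stands along the -y or the +y end of the bed, 2 mm from it, its long side parallel to the bed's end, rim 10 mm below the bed top
- mat: fixed black rubber mat 180 x 120 x 12 mm at the other end of the bed, on which the stop block waits; origin at the centre of its underside
- stop_block: dark steel stop block, 0.5 kg, a saddle open below: 48 mm wide (its x), 90 mm long (y), 42 mm high; channel along y 28 mm wide, 24 mm deep: its roof rests on the rail, its skirts hang 2 mm clear of the plinth. On top a black grip fin 22 mm thick (x), 70 mm long (y), from 42 to 82 mm high. Origin at the centre of its underside; both ends alike
- cradle: fixed plywood cradle, an open box 150 x 64 mm (its x by y), 20 mm high, walls and floor 5 mm, origin at the centre of its underside; stands on the table at the robot's left or right
- scraper: scraper block, 0.25 kg: wooden block 120 mm long (its x), 40 mm wide (y), 30 mm high with a rubber sole (34 mm wide), and on top a light grip fin 90 mm long (x), 24 mm thick (y), from 30 to 80 mm high. Origin at the centre of its underside
- chip0: wood chip (offcut) about 54 to 60 mm long (its x), 20 mm wide, 10 mm thick, lying on the bed; origin about the centre of its underside
- chip1: wood chip (offcut) about 54 to 60 mm long (its x), 20 mm wide, 10 mm thick, lying on the bed; origin about the centre of its underside
- chip2: wood chip (offcut) about 54 to 60 mm long (its x), 20 mm wide, 10 mm thick, lying on the bed; origin about the centre of its underside
- chip3: wood chip (offcut) about 54 to 60 mm long (its x), 20 mm wide, 10 mm thick, lying on the bed; origin about the centre of its underside
- chip4: wood chip (offcut) about 54 to 60 mm long (its x), 20 mm wide, 10 mm thick, lying on the bed; origin about the centre of its underside
- glue: glue bottle, 64 mm across, 170 mm tall, standing; leave alone
- screwdriver: screwdriver lying on the table before the jig; leave alone
- tape: tape measure 70 x 40 x 62 mm; leave alone
- hammer: hammer lying on the table; leave alone
- walnut_strip: walnut strip 240 x 70 x 18 mm lying on the table; leave alone
- spray_can: spray can 56 mm across, 160 mm tall, standing; leave alone

How it is judged:
On the way, in this order (a step that is already met when the one before it is completed fails the run):
1. the scraper is lifted out of its cradle (z of scraper in the frame of cradle above 0.03 m), for 0.1 s.
2. all five chips lie in the catch tray (x of chip0 in the frame of tray between -0.09 and 0.09 m and y of chip0 in the frame of tray between -0.06 and 0.06 m and z of each of chip0, chip1, chip2, chip3, chip4 in the frame of tray below 0.045 m and x of chip1 in the frame of tray between -0.09 and 0.09 m and y of chip1 in the frame of tray between -0.06 and 0.06 m and x of chip2 in the frame of tray between -0.09 and 0.09 m and y of chip2 in the frame of tray between -0.06 and 0.06 m and x of chip3 in the frame of tray between -0.09 and 0.09 m and y of chip3 in the frame of tray between -0.06 and 0.06 m and x of chip4 in the frame of tray between -0.09 and 0.09 m and y of chip4 in the frame of tray between -0.06 and 0.06 m), for 0.2 s.
3. the scraper lies flat in its cradle, let go (x of scraper in the frame of cradle between -0.014 and 0.014 m and y of scraper in the frame of cradle between -0.011 and 0.011 m and z of scraper in the frame of cradle below 0.01 m and angle between scraper's own z axis and vertical below 0.08 rad and contact force between the fingers and scraper below 0.3 N), for 0.2 s.
4. the stop block sits on the rail at its open end, at least 45 mm short of home (x of stop_block in the frame of rail_home between -0.008 and 0.008 m and z of stop_block in the frame of rail_home between -0.004 and 0.004 m and angle between stop_block's own z axis and vertical below 0.08 rad and y of stop_block in the frame of rail_home between -0.19 and -0.045 m), for 0.1 s.
5. the stop block is home and the detent is up (x of stop_block in the frame of rail_home between -0.008 and 0.008 m and z of stop_block in the frame of rail_home between -0.004 and 0.004 m and angle between stop_block's own z axis and vertical below 0.08 rad and y of stop_block in the frame of rail_home between -0.006 and 0.006 m and value of joint detent below 0.002 m and angle between the y axis of stop_block and the y axis of jig, either way round below 0.08 rad), for 0.2 s.
At the end, for the whole second after the job is handed in: all five chips lie in the catch tray below its rim; the scraper lies flat on the floor of its cradle; the stop block sits down on the rail, square to it, within 6 mm of home with the detent up in its notch; all released and at rest (all of step 2 and all of step 5 and x of scraper in the frame of cradle between -0.014 and 0.014 m and y of scraper in the frame of cradle between -0.011 and 0.011 m and z of scraper in the frame of cradle below 0.01 m and angle between scraper's own z axis and vertical below 0.08 rad and linear speed of each of chip0, chip1, chip2, chip3, chip4, scraper, stop_block below 0.02 m/s); the robot touches nothing.
It fails at once if a chip is pushed or picked up with something other than the scraper (fingers, arm or stop block) (contact force between any of the fingers, the arm, stop_block and chip0 above 0.5 N or contact force between any of the fingers, the arm, stop_block and chip1 above 0.5 N or contact force between any of the fingers, the arm, stop_block and chip2 above 0.5 N or contact force between any of the fingers, the arm, stop_block and chip3 above 0.5 N or contact force between any of the fingers, the arm, stop_block and chip4 above 0.5 N).
It fails at once if one of the other tools or supplies is shifted by more than 30 mm (distance of any of glue, screwdriver, tape, hammer, walnut_strip, spray_can from where it was at the start of the episode above 0.03 m).
It also fails if it takes over 72 s, if anything falls off the work surface, if the arm or the gripper's body presses on something with over 40 N, if the wrist force passes 120 N, or if a joint passes its speed limit or range.

## Working session

There is one attempt and no reset: what is moved stays moved. The work goes in short steps, Python scripts to look and compute and a tool call to move; the robot and the scene stay as the last step left them, time stands still between calls to the robot, and variables do not carry over. Pictures are saved under pics/ and viewed, about 8 in all and at most 12, crops included, and the job is handed in when it is done.

Besides the shell and the picture viewer there is one more tool, called after "Emit:" by a JSON object that holds its "op" and its "data". play_rows: Moves the arm, as the interface text tells. Its arguments: {"type":"object","properties":{"series":{"type":"array"},"grip_force":{"type":"number"}},"required":["series"]}

```bash
mkdir -p pics; cat > h.py <<'E'
import numpy as np, cv2
from scipy.spatial.transform import Rotation as Rn
from bench import get_state, cams, order, search_frame, cut_out, spot_point
def cloud(cam, d):
    p=cams.camera_params(cam); v,u=np.mgrid[:384,:512]
    X=np.stack([(u-p['cx'])/p['fx']*d,(v-p['cy'])/p['fy']*d,d],-1)
    if 'R' in p: return (X-np.array(p['t']))@np.array(p['R'])
    s=get_state(); H=np.array(p['hand_eye']); X=X@H[:3,:3].T+H[:3,3]
    return X@Rn.from_rotvec(s['orientation']).as_matrix().T+np.array(s['tcp_pos'])
def save(im,n,k=1.5): cv2.imwrite('pics/'+n,cv2.resize(im[:,:,::-1],None,fx=k,fy=k))
E
python3 - <<'E'
from h import *
s=get_state(); print(s['tcp_pos'],s['orientation'],s['t'])
for c in ['top','scene']:
    im,d=cams.capture(c); save(im,c+'0.png',1.4 if c=='top' else 1.2)
    np.savez(c+'0.npz',im=im,X=cloud(c,d),d=d)
    for n in ['jig','bed_top','rail_entry','rail_home','tray','mat','stop_block','cradle','scraper','chip0','glue','spray_can','tape','hammer']:
        r=spot_point(n,c); print(c,n,[(np.round(a['point'],3).tolist(),round(a['confidence'],2)) for a in r[:6 if n=='chip0' else 2]])
E
```

```text
[ 0.27469581 -0.58852179  0.22149145] [-3.06521599e+00 -6.80331373e-01  7.78165240e-04] 0.0
top jig [([0.498, 0.015, 0.002], 0.93), ([0.506, 0.4, -0.003], 0.36)]
top bed_top [([0.509, 0.017, 0.06], 0.77)]
top rail_entry [([0.626, -0.064, 0.082], 0.88)]
top rail_home [([0.607, 0.084, 0.074], 0.65), ([0.503, 0.397, 0.002], 0.17)]
top tray [([0.485, 0.223, 0.001], 0.65)]
top mat [([0.534, -0.192, 0.003], 0.79)]
top stop_block [([0.554, -0.198, 0.014], 0.78), ([0.551, -0.044, 0.061], 0.24)]
top cradle [([0.504, 0.402, -0.003], 0.93)]
top scraper [([0.502, 0.402, 0.005], 0.97), ([0.628, -0.065, 0.082], 0.56)]
top chip0 [([0.6, -0.532, 0.003], 0.7), ([0.485, -0.057, 0.059], 0.6), ([0.552, -0.048, 0.058], 0.55), ([0.471, 0.011, 0.06], 0.46), ([0.548, 0.017, 0.059], 0.45), ([0.462, 0.078, 0.06], 0.39)]
top glue [([0.749, 0.277, -0.004], 0.67)]
top spray_can [([0.717, -0.332, -0.001], 0.75)]
top tape [([0.734, -0.18, 0.0], 0.72)]
top hammer [([0.6, -0.533, 0.002], 0.73)]
scene jig [([0.5, 0.017, -0.002], 0.89), ([0.54, -0.197, 0.003], 0.51)]
scene bed_top []
scene rail_entry [([0.625, -0.064, 0.073], 0.83)]
scene rail_home [([0.606, 0.082, 0.076], 0.85), ([0.605, -0.53, -0.001], 0.31)]
scene tray [([0.48, 0.219, 0.001], 0.65)]
scene mat [([0.542, -0.193, 0.001], 0.91), ([0.496, 0.016, 0.001], 0.21)]
scene stop_block [([0.538, 0.017, 0.064], 0.67), ([0.552, -0.195, 0.015], 0.63)]
scene cradle [([0.508, 0.395, -0.001], 0.77)]
scene scraper [([0.502, 0.397, 0.004], 0.63)]
scene chip0 [([0.477, 0.014, 0.06], 0.63), ([0.462, 0.082, 0.058], 0.5), ([0.556, -0.051, 0.055], 0.44), ([0.541, 0.02, 0.064], 0.4)]
scene glue [([0.744, 0.278, 0.0], 0.72), ([0.719, -0.332, 0.003], 0.6)]
scene spray_can [([0.717, -0.328, -0.0], 0.86), ([0.463, 0.084, 0.059], 0.73)]
scene tape [([0.732, -0.177, -0.004], 0.8)]
scene hammer [([0.605, -0.526, -0.0], 0.94)]
```

View top.

View pics/top0.png

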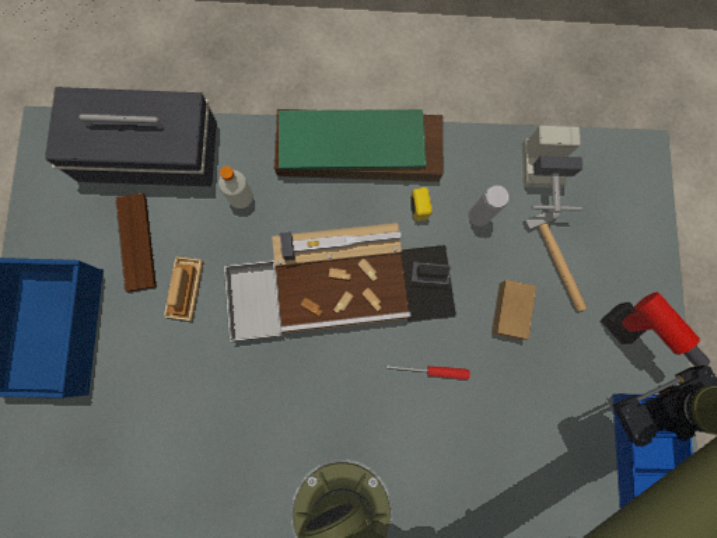

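View pics/scene0.png

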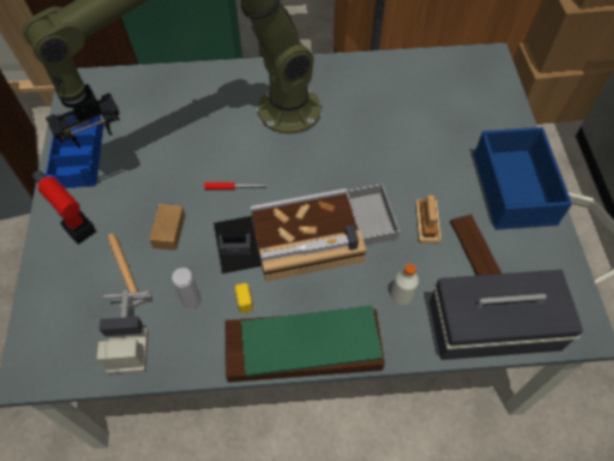

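```bash
cat >> h.py <<'E'
def rect(P): # xy points (m) -> centre, size, yaw of long side
    (c,s,a)=cv2.minAreaRect((P*1000).astype(np.float32))
    if s[0]<s[1]: s=s[::-1]; a+=90
    return np.round(c,1),np.round(s,1),round((a+90)%180-90,1)
def go(pos,yaw):
    "shift (mm) along tool axes and turn (deg) to a tool-down pose with tool x at yaw deg"
    s=get_state(); R=Rn.from_rotvec(s['orientation']).as_matrix()
    G=(Rn.from_euler('z',yaw,degrees=True)*Rn.from_euler('x',180,degrees=True)).as_matrix()
    return np.round(R.T@(np.array(pos)-s['tcp_pos'])*1000,1), np.round(Rn.from_matrix(R.T@G).as_rotvec(degrees=True),1)
E
python3 - <<'E'
from h import *
for cam in ['top','scene']:
    X=np.load(cam+'0.npz')['X'].reshape(-1,3)
    def box(n,x0,x1,y0,y1,z0,z1):
        m=(X[:,0]>x0)&(X[:,0]<x1)&(X[:,1]>y0)&(X[:,1]<y1)&(X[:,2]>z0)&(X[:,2]<z1); P=X[m]
        print(cam,n,m.sum(), rect(P[:,:2]) if m.sum()>5 else '', np.round(np.median(P[:,2])*1000,1) if m.sum() else '')
    box('fin',.4,.62,.33,.47,.075,.1)
    box('scraper',.4,.62,.33,.47,.03,.1)
    box('cradle',.4,.62,.33,.47,.012,.028)
    box('rail',.5,.7,-.16,.15,.094,.106)
    box('bed',.4,.7,-.16,.18,.055,.0655)
    box('endstop',.5,.7,.0,.2,.115,.13)
    box('sbfin',.48,.62,-.26,-.14,.085,.105)
    box('sbtop',.48,.62,-.26,-.14,.045,.105)
print(go((.503,.4,.3),5))
E
```

```text
top fin 211 (array([501.3, 396. ]), array([87.5, 24.3]), -5.4) 83.4
top scraper 490 (array([502.4, 395.2]), array([119.3,  40.3]), -6.7) 62.6
top cradle 226 (array([508.9, 416.9]), array([149.8, 107.9]), -6.0) 18.9
top rail 475 (array([605.2,  13.4]), array([267.3,  54.4]), -86.7) 99.7
top bed 3436 (array([505.1,   0.7]), array([332.9, 158.7]), -82.5) 59.7
top endstop 146 (array([597.8, 141.5]), array([56.2, 25.3]), 4.6) 123.4
top sbfin 144 (array([ 553.1, -197.7]), array([67.1, 23.4]), 85.2) 93.4
top sbtop 391 (array([ 528. , -192.3]), array([100.6,  98.5]), -3.0) 57.8
scene fin 147 (array([504.8, 395.1]), array([91.7, 25.4]), -7.0) 84.0
scene scraper 342 (array([502.6, 395.2]), array([126.3,  41.6]), -4.5) 63.1
scene cradle 221 (array([496.6, 407.4]), array([180.9, 118.4]), 5.8) 19.4
scene rail 409 (array([627.6,  12.5]), array([262.9,  55.4]), -77.4) 100.5
scene bed 2093 (array([538. ,  12.5]), array([349.5, 232.2]), -81.9) 60.9
scene endstop 118 (array([600.4, 140.6]), array([60.7, 26.9]), 9.1) 124.5
scene sbfin 133 (array([ 555.4, -199.7]), array([70.6, 28. ]), 86.3) 93.8
scene sbtop 377 (array([ 530.9, -193.4]), array([105.2,  95.2]), -7.5) 65.8
(array([ 625. , -799.6,  -77.5]), array([ 0.,  0., 20.]))
```

```bash
python3 - <<'E'
from h import *
print(go((.5,-.35,.32),15)); print(go((.56,-.1,.32),5));print(go((.56,.15,.32),0));print(go((.502,.396,.27),-6))
E
```

```text
(array([ 305. , -121.3,  -97.4]), array([ 0.,  0., 10.]))
(array([ 465.2, -322.5,  -97.5]), array([ 0.,  0., 20.]))
(array([ 570.9, -549. ,  -97.5]), array([ 0.,  0., 25.]))
(array([ 622.4, -796.5,  -47.5]), array([ 0.,  0., 31.]))
```

Emit:
{"op": "play_rows", "data": {"series": [[[0.05, -0.02, -0.03], [0, 0, 2], 0], [[0.1, -0.04, -0.06], [0, 0, 4], 0], [[0.15, -0.06, -0.09], [0, 0, 6], 0], [[0.2, -0.08, -0.1], [0, 0, 8], 0], [[0.25, -0.1, -0.1], [0, 0, 9], 0], [[0.3, -0.13, -0.1], [0, 0, 10], 0], [[0.35, -0.17, -0.1], [0, 0, 12], 0], [[0.39, -0.22, -0.1], [0, 0, 15], 0], [[0.43, -0.27, -0.1], [0, 0, 18], 0], [[0.465, -0.32, -0.1], [0, 0, 20], 0]]}}

```text
t: 2.75
tcp_pos: [0.5607, -0.1033, 0.3227]
orientation: [3.138, 0.136, 0.001]
force: [-1.1, -1.2, -0.1]
width: 0.0872
```

```bash
python3 - <<'E'
from h import *
print(go((.56,.15,.32),0));print(go((.502,.396,.25),-6))
E
```

```text
(array([  21.2, -252.4,    2.6]), array([ 0. , -0. ,  4.9]))
(array([ -15.4, -502.5,   72.5]), array([ 0. , -0. , 10.9]))
```

Emit:
{"op": "play_rows", "data": {"series": [[[0.01, -0.06, 0], [0, 0, 1], 0], [[0.02, -0.12, 0], [0, 0, 2], 0], [[0.02, -0.18, 0], [0, 0, 4], 0], [[0.02, -0.24, 0], [0, 0, 5], 0], [[0.015, -0.3, 0], [0, 0, 7], 0], [[0.005, -0.36, 0.01], [0, 0, 8], 0], [[-0.005, -0.42, 0.03], [0, 0, 9], 0], [[-0.012, -0.48, 0.06], [0, 0, 10.9], 0], [[-0.015, -0.5025, 0.0725], [0, 0, 10.9], 0], [[-0.015, -0.5025, 0.0725], [0, 0, 10.9], 0]]}}

```text
t: 4.0
tcp_pos: [0.4998, 0.3984, 0.2483]
orientation: [3.137, -0.154, -0.004]
force: [0.7, -0.3, 0.5]
width: 0.0871
```

```bash
python3 - <<'E'
from h import *
s=get_state(); im,d=cams.capture('wrist'); X=cloud('wrist',d).reshape(-1,3); save(im,'w1.png',1.2)
def box(n,x0,x1,y0,y1,z0,z1):
    m=(X[:,0]>x0)&(X[:,0]<x1)&(X[:,1]>y0)&(X[:,1]<y1)&(X[:,2]>z0)&(X[:,2]<z1); P=X[m]
    print(n,m.sum(), rect(P[:,:2]) if m.sum()>5 else '', np.round(np.median(P[:,2])*1000,1) if m.sum() else '')
box('fin',.4,.62,.33,.47,.075,.1)
box('scraper',.4,.62,.33,.47,.028,.1)
box('cradle',.4,.62,.33,.47,.012,.025)
print(spot_point('cradle','wrist')[:1],spot_point('scraper','wrist')[:1])
E
```

```text
fin 1962 (array([504.4, 396.4]), array([89.9, 24. ]), -5.3) 84.5
scraper 3491 (array([504.9, 396.2]), array([118.,  40.]), -5.7) 81.7
cradle 1526 (array([511.6, 418. ]), array([148.3, 108.4]), -6.1) 19.7
[] [{'point': [0.5077, 0.3992, 0.0057], 'confidence': 0.93}]
```

View pics/w1.png

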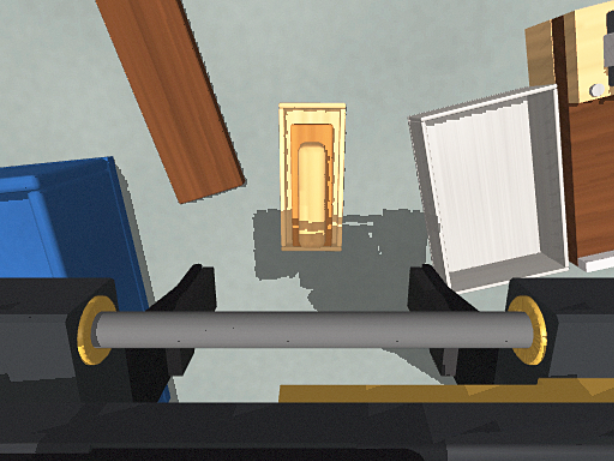

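```bash
python3 - <<'E'
from h import *
print(go((.5045,.3965,.046),-5.5))
s=get_state(); im,d=cams.capture('wrist'); X=cloud('wrist',d).reshape(-1,3)
m=(X[:,0]>.4)&(X[:,0]<.6)&(X[:,1]>.35)&(X[:,1]<.442)&(X[:,2]>.012)&(X[:,2]<.025); print(rect(X[m][:,:2]))
E
```

```text
(array([ 2.000e-01, -2.000e+00,  2.046e+02]), array([ 0. , -0.1, -0.6]))
(array([506.5, 397.8]), array([149. ,  64.1]), -6.0)
```

Emit:
{"op": "play_rows", "data": {"grip_force": 45, "series": [[[0, -0.002, 0.06], [0, 0, 0], 0], [[0, -0.002, 0.12], [0, 0, 0], 0], [[0, -0.002, 0.17], [0, 0, 0], 0], [[0, -0.002, 0.2], [0, 0, 0], 0], [[0, -0.002, 0.204], [0, 0, 0], 0], [[0, -0.002, 0.204], [0, 0, 0], 0], [[0, -0.002, 0.204], [0, 0, 0], 255], [[0, -0.002, 0.204], [0, 0, 0], 255], [[0, -0.002, 0.204], [0, 0, 0], 255], [[0, -0.002, 0.204], [0, 0, 0], 255]]}}

```text
t: 5.45
tcp_pos: [0.5047, 0.3964, 0.0471]
orientation: [3.137, -0.167, 0.004]
force: [0.1, -0.2, -0.3]
width: 0.0549
```

```bash
python3 - <<'E'
from h import *
s=get_state(); print(s['tcp_pos'],s['orientation'],s['width'],s['force'],s['t'])
# jig pose refinement from first top picture
for c in ['top','scene']:
    X=np.load(c+'0.npz')['X'].reshape(-1,3)
    a=np.deg2rad(7.3); u=np.array([np.cos(a),np.sin(a)]);v=np.array([-u[1],u[0]])
    Q=np.c_[(X[:,:2]-[.5,.016])@u,(X[:,:2]-[.5,.016])@v,X[:,2]]*1000
    r=Q[(abs(Q[:,2]-100)<5)&(abs(Q[:,1]+20)<110)&(abs(Q[:,0]-115)<25)]
    print(c,'rail fit',np.polyfit(r[:,1],r[:,0],1))
    for n,lo,hi in [('nose',-150,-60),('full',0,60)]:
        k=r[(r[:,1]>lo)&(r[:,1]<hi)]; print(n,k[:,0].min(),k[:,0].max(),np.median(k[:,0]))
    l=Q[(abs(Q[:,2]-72)<3.5)&(abs(Q[:,1])<140)&(abs(Q[:,0]+70)<15)]
    print('lip',np.polyfit(l[:,1],l[:,0],1),l[:,0].min(),l[:,0].max())
    l=Q[(abs(Q[:,2]-74)<3.5)&(abs(Q[:,0]-90)<5)]
    print('plinth y',np.percentile(l[:,1],[0,1,99,100]))
    e=Q[(abs(Q[:,2]-124)<4)&(abs(Q[:,0]-115)<40)&(Q[:,1]>60)]; print('stop',e.min(0),e.max(0))
E
```

```text
[0.50467849 0.39642816 0.04709635] [ 3.13686373 -0.16727837  0.0041116 ] 0.05494865509330559 [ 0.07117295 -0.20402194 -0.31524629] 5.45
top rail fit [-1.61686047e-02  1.14289697e+02]
nose 107.98348331030472 123.62807807149632 115.555025177091
full 102.65992345669537 127.31715327404066 112.9566032303968
lip [-1.28076952e-02 -6.99428030e+01] -76.40006001388915 -63.55719284438796
plinth y [-149.68656802 -146.3515767   578.14729819  767.96815643]
stop [ 83.39486635  99.35567977 120.02466293] [141.45696971 736.60987264 127.90713598]
scene rail fit [-6.66552653e-03  1.16987659e+02]
nose 108.87641170153358 127.21579347812393 117.80360109490253
full 101.74234947429677 131.0280116897043 116.85252437675108
lip [-1.48191182e-02 -6.87096656e+01] -77.23870972490946 -55.848748468395165
plinth y [-147.95307934 -147.09601291  764.23561673  767.34119384]
stop [ 76.90272613  98.30982245 120.00015748] [146.70951983 773.28641013 127.83473485]
```

Emit:
{"op": "play_rows", "data": {"series": [[[0, 0, 0], [0, 0, 0], 255], [[0, 0, 0], [0, 0, 0], 255], [[0, 0, 0], [0, 0, 0], 255], [[0, 0, 0], [0, 0, 0], 255], [[0, 0, 0], [0, 0, 0], 255], [[0, 0, -0.02], [0, 0, 0], 255], [[0, 0, -0.07], [0, 0, 0], 255], [[0, 0, -0.13], [0, 0, 0], 255], [[0, 0, -0.17], [0, 0, 0], 255]]}}

```text
t: 6.58
tcp_pos: [0.5045, 0.3972, 0.2216]
orientation: [-3.135, 0.167, -0.009]
force: [0.3, 0.5, -3.2]
width: 0.0233
```

```bash
cat >> h.py <<'E'
JO=np.array([.4995,.016]); JY=8.1
def jig(x,y,z):
    a=np.deg2rad(JY); c,s=np.cos(a),np.sin(a)
    return (JO[0]+(c*x-s*y)/1000, JO[1]+(s*x+c*y)/1000, z/1000)
E
python3 - <<'E'
from h import *
s=get_state(); print(s['width'],s['force'])
im,d=cams.capture('wrist');save(im,'w2.png',1.2)
print(go(jig(9,0,200),JY)); print(go(jig(9,-132,200),JY)); print(go(jig(9,-132,104),JY))
E
```

```text
0.02333829882849393 [ 0.28882432  0.54638115 -3.19170384]
(array([ 42.4, 379.4,  24.8]), array([ -0.3,  -0.7, -14.2]))
(array([ 74.8, 507.4,  24.2]), array([ -0.3,  -0.7, -14.2]))
(array([ 73.7, 508.1, 120.2]), array([ -0.3,  -0.7, -14.2]))
```

Emit:
{"op": "play_rows", "data": {"series": [[[0.005, 0.05, 0], [0, 0, -2], 255], [[0.01, 0.1, 0], [0, 0, -4], 255], [[0.017, 0.155, 0], [-0.3, -0.7, -6], 255], [[0.023, 0.21, 0], [-0.3, -0.7, -8], 255], [[0.03, 0.265, 0], [-0.3, -0.7, -10], 255], [[0.037, 0.32, 0], [-0.3, -0.7, -12], 255], [[0.045, 0.375, 0], [-0.3, -0.7, -14.2], 255], [[0.06, 0.435, 0.005], [-0.3, -0.7, -14.2], 255], [[0.074, 0.49, 0.01], [-0.3, -0.7, -14.2], 255], [[0.0748, 0.5074, 0.02], [-0.3, -0.7, -14.2], 255]]}}

```text
t: 7.88
tcp_pos: [0.5267, -0.1184, 0.2046]
orientation: [3.133, 0.212, 0.001]
force: [-0.3, 1.4, -3.4]
width: 0.0236
```

```bash
python3 - <<'E'
from h import *
s=get_state(); print(s['width'],s['force'])
im,d=cams.capture('wrist');save(im,'w3.png',1.2)
X=cloud('wrist',d); m=(X[...,2]>.055)&(X[...,2]<.11); np.savez('w3.npz',X=X,im=im)
print([np.round(r['point'],3).tolist() for r in spot_point('chip0','wrist')])
print(go(jig(9,-132,104),JY))
E
```

```text
0.023551747908648828 [-0.33323275  1.40148603 -3.390769  ]
[[0.478, 0.014, 0.057], [0.543, 0.019, 0.06], [0.485, -0.062, 0.062], [0.465, 0.083, 0.063], [0.559, -0.048, 0.063], [0.607, 0.084, 0.079]]
(array([ 2. , -1.8, 99.1]), array([-0.1,  0.1, -0.2]))
```

View pics/w3.png

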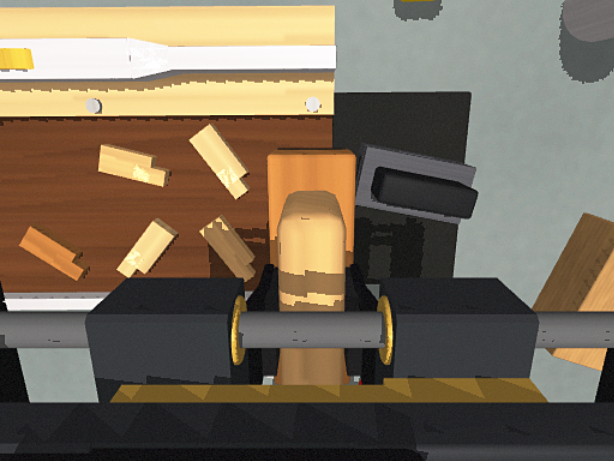

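Emit:
{"op": "play_rows", "data": {"series": [[[0.002, 0.002, 0.05], [0, 0, 0], 255], [[0.002, 0.002, 0.08], [0, 0, 0], 255], [[0.002, 0.002, 0.093], [0, 0, 0], 255], [[0.002, 0.002, 0.098], [0, 0, 0], 255], [[0.002, 0.002, 0.0995], [0, 0, 0], 255], [[0.002, 0.002, 0.0995], [0, 0, 0], 255]]}}

```text
t: 8.72
tcp_pos: [0.5283, -0.1172, 0.1047]
orientation: [-3.134, -0.216, 0.001]
force: [-0.4, 0.2, -2.8]
width: 0.0235
```

```bash
python3 - <<'E'
from h import *
s=get_state(); print(s['tcp_pos'],s['force'])
X=np.load('w3.npz')['X'].reshape(-1,3); a=np.deg2rad(JY); u=np.array([np.cos(a),np.sin(a)]);v=np.array([-u[1],u[0]])
Q=np.c_[(X[:,:2]-JO)@u*1000,(X[:,:2]-JO)@v*1000,X[:,2]*1000]
r=Q[(abs(Q[:,2]-100)<5)&(Q[:,1]<40)&(abs(Q[:,0]-115)<25)]
for lo,hi in [(-149,-110),(-110,-60),(-10,40)]:
    k=r[(r[:,1]>lo)&(r[:,1]<hi)]
    if len(k): print(lo,hi,k[:,0].min(),k[:,0].max(),np.median(k[:,2]))
print('rail ymin',r[:,1].min())
b=Q[(abs(Q[:,2]-60)<4)&(abs(Q[:,0]-40)<30)&(Q[:,1]<60)]; print('bed',np.median(b[:,2]),b[:,1].min())
c=Q[(abs(Q[:,2]-70)<2.5)&(abs(Q[:,0]-5)<62)&(abs(Q[:,1])<106)];print('chip ext',c.min(0),c.max(0))
print(go(jig(9,172,104),JY))
E
```

```text
[ 0.52831571 -0.11716877  0.10471889] [-0.35667623  0.21170509 -2.79865365]
-149 -110 107.26349493592409 121.06964573394661 96.72375574151474
-110 -60 107.10491720875503 121.32918683016031 96.75135532163559
-10 40 102.1054095526216 126.12981073148225 97.01129379432601
rail ymin -152.87513432213507
bed 57.21613653547975 -252.6536174517241
chip ext [-51.86261736 -87.90186788  67.50015655] [66.97831424 95.84075163 69.82802459]
(array([  -2. , -307.9,    0.9]), array([-0. ,  0. , -0.2]))
```

Emit:
{"op": "play_rows", "data": {"series": [[[0, -0.01, 0.001], [0, 0, 0], 255], [[0, -0.03, 0.0015], [0, 0, 0], 255], [[0, -0.05, 0.0015], [0, 0, 0], 255], [[0, -0.07, 0.0015], [0, 0, 0], 255], [[0, -0.09, 0.0015], [0, 0, 0], 255], [[0, -0.11, 0.0015], [0, 0, 0], 255], [[0, -0.13, 0.0015], [0, 0, 0], 255], [[0, -0.15, 0.0015], [0, 0, 0], 255], [[0, -0.165, 0.0015], [0, 0, 0], 255], [[0, -0.175, 0.0015], [0, 0, 0], 255]]}}

```text
t: 9.98
tcp_pos: [0.5041, 0.0573, 0.1034]
orientation: [-3.134, -0.217, 0.001]
force: [0.0, -0.6, -1.5]
width: 0.0238
```

```bash
python3 - <<'E'
from h import *
s=get_state(); print(s['tcp_pos'],s['force'])
im,d=cams.capture('top');X=cloud('top',d)
for r in cut_out('chip0','top'):
    p=X[r['pixels']]; a=np.deg2rad(JY); u=np.array([np.cos(a),np.sin(a)]);v=np.array([-u[1],u[0]])
    q=(np.median(p,0)[:2]-JO); print(round(r['confidence'],2),r['pixels'].sum(),np.round([q@u*1e3,q@v*1e3,np.median(p[:,2])*1e3]))
c=im[150:260,150:320]; save(c,'t4.png',4)
print(go(jig(9,172,103.5),JY))
E
```

```text
[0.50413686 0.05732604 0.10338079] [ 0.03198932 -0.62327226 -1.50148243]
0.5 51 [-25. 113.  70.]
(array([  -1.7, -131.5,    0. ]), array([-0.1,  0. , -0.1]))
```

View pics/t4.png

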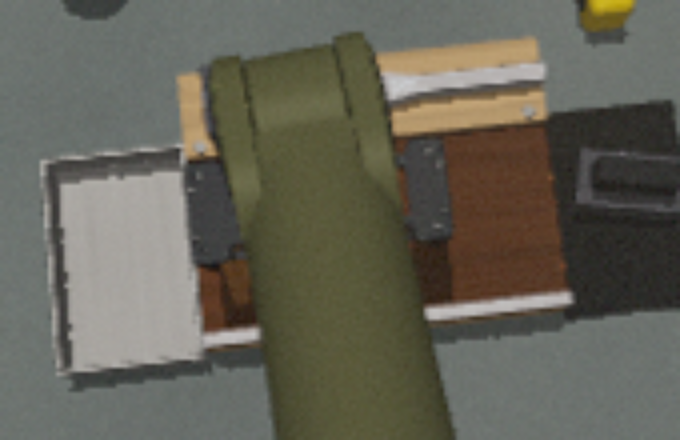

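Emit:
{"op": "play_rows", "data": {"series": [[[0, -0.015, 0], [0, 0, 0], 255], [[0, -0.03, 0], [0, 0, 0], 255], [[0, -0.045, 0], [0, 0, 0], 255], [[0, -0.06, 0], [0, 0, 0], 255], [[-0.001, -0.075, 0], [0, 0, 0], 255], [[-0.001, -0.09, 0], [0, 0, 0], 255], [[-0.001, -0.105, 0], [0, 0, 0], 255], [[-0.001, -0.12, 0], [0, 0, 0], 255], [[-0.001, -0.13, 0], [0, 0, 0], 255], [[-0.001, -0.133, 0], [0, 0, 0], 255]]}}

```text
t: 11.32
tcp_pos: [0.4846, 0.19, 0.1035]
orientation: [-3.133, -0.22, 0.001]
force: [0.5, -0.2, -2.6]
width: 0.0235
```

```bash
python3 - <<'E'
from h import *
s=get_state(); print(s['tcp_pos'],s['force'])
im,d=cams.capture('wrist');save(im,'w5.png',1.2)
print([np.round(r['point'],3).tolist() for r in search_frame('chip0','wrist')])
im,d=cams.capture('top')
print([np.round(r['point'],3).tolist() for r in search_frame('chip0','top')])
im,d=cams.capture('scene')
print([np.round(r['point'],3).tolist() for r in search_frame('chip0','scene')])
E
```

```text
[0.48455103 0.18998152 0.10352922] [ 0.46433381 -0.16824192 -2.64200578]
[[0.543, 0.193, 0.025], [0.453, 0.225, 0.024], [0.536, 0.228, 0.016], [0.55, 0.11, 0.067]]
[]
[[0.76, 0.27, 0.109], [0.527, 0.226, 0.009]]
```

View pics/w5.png

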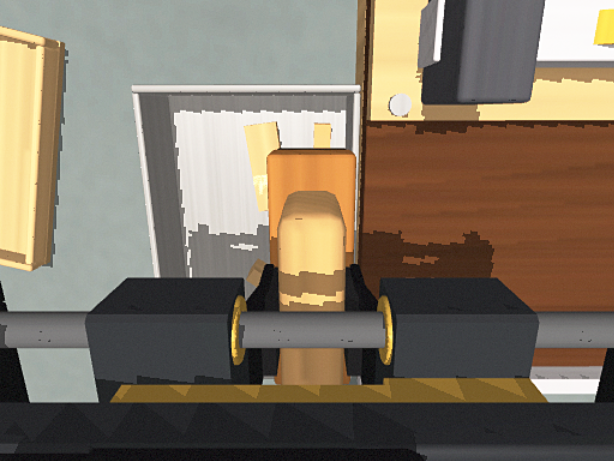

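Emit:
{"op": "play_rows", "data": {"series": [[[0, 0, -0.03], [0, 0, 0], 255], [[0, 0, -0.08], [0, 0, 0], 255], [[-0.02, -0.01, -0.13], [0, 0, 0], 255], [[-0.04, -0.03, -0.18], [0, 0, 0], 255], [[-0.05, -0.05, -0.2], [0, 0, 0], 255], [[-0.05, -0.05, -0.2], [0, 0, 0], 255]]}}

```text
t: 12.38
tcp_pos: [0.4285, 0.2328, 0.3056]
orientation: [-3.132, -0.222, -0.006]
force: [0.3, -0.7, -3.6]
width: 0.0238
```

```bash
python3 - <<'E'
from h import *
s=get_state(); print(s['tcp_pos'],s['force'])
im,d=cams.capture('wrist')
print([(np.round(r['point'],3).tolist(),round(r['confidence'],2)) for r in spot_point('chip0','wrist')])
im2,d=cams.capture('scene')
print([(np.round(r['point'],3).tolist(),round(r['confidence'],2)) for r in spot_point('chip0','scene')])
a=cv2.resize(im,(512,384)); b=cv2.resize(im2[130:260,180:380],None,fx=2.5,fy=2.5)
o=np.zeros((384+0,512,3),np.uint8); 
h=max(384,b.shape[0]); c=np.zeros((h*1,512+b.shape[1],3),np.uint8); c[:384,:512]=a; c[:b.shape[0],512:]=b
save(c,'w6.png',800/c.shape[1])
E
```

```text
[0.42852401 0.23280143 0.30555686] [ 0.33100867 -0.71189343 -3.64112317]
[([0.462, 0.181, 0.019], 0.75), ([0.525, 0.187, 0.014], 0.72), ([0.456, 0.168, 0.034], 0.66), ([0.524, 0.225, 0.006], 0.63)]
[([0.518, 0.221, 0.002], 0.65), ([0.624, 0.525, 0.001], 0.62), ([0.523, 0.187, 0.015], 0.53), ([0.459, 0.17, 0.028], 0.45), ([0.442, 0.2, 0.015], 0.38)]
```

View pics/w6.png

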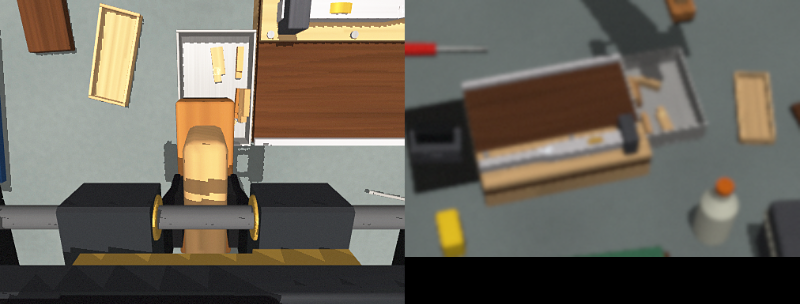

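```bash
python3 - <<'E'
from h import *
print(go((.45,.34,.3),0)); print(go((.5055,.3972,.13),-6)); print(go((.5055,.3972,.05),-6))
E
```

```text
(array([  36. , -106.9,    1.7]), array([0. , 0.2, 7.8]))
(array([  99.3, -156.1,  171.5]), array([ 0. ,  0.2, 13.8]))
(array([  99.6, -156.1,  251.5]), array([ 0. ,  0.2, 13.8]))
```

Emit:
{"op": "play_rows", "data": {"series": [[[0.01, -0.04, 0], [0, 0, 3], 255], [[0.025, -0.08, 0], [0, 0, 6], 255], [[0.036, -0.107, 0], [0, 0, 7.8], 255], [[0.036, -0.107, 0], [0, 0, 7.8], 255]]}}

```text
t: 13.08
tcp_pos: [0.4497, 0.3411, 0.2995]
orientation: [3.141, 0.003, -0.012]
force: [-0.5, -0.1, -2.4]
width: 0.0236
```

```bash
python3 - <<'E'
from h import *
s=get_state(); print(s['tcp_pos'])
im,d=cams.capture('wrist'); X=cloud('wrist',d)
a=np.deg2rad(JY); u=np.array([np.cos(a),np.sin(a)]);v=np.array([-u[1],u[0]])
for r in spot_point('chip0','wrist'):
    p=np.array(r['point']); q=p[:2]-JO; print(np.round([q@u*1e3,q@v*1e3,p[2]*1e3]),round(r['confidence'],2))
t=search_frame('tray','wrist'); print(t[:1])
Q=np.stack([(X[...,:2]-JO)@u*1e3,(X[...,:2]-JO)@v*1e3,X[...,2]*1e3],-1)
w=(abs(Q[...,2]-47)<4)&(abs(Q[...,0]-10)<115)&(abs(Q[...,1]-212)<75); print('rim',rect(Q[w][:,:2]/1000))
k=(abs(Q[...,0]-10)<84)&(abs(Q[...,1]-212)<54)&(Q[...,2]<60); print('max z inside', np.percentile(Q[k][:,2],[50,99,100]))
print(np.round(Q[k&(Q[...,2]>36)][:, :].mean(0)),(k&(Q[...,2]>36)).sum())
ys,xs=np.where(w); print(xs.min(),xs.max(),ys.min(),ys.max())
x0,x1,y0,y1=max(xs.min()-20,0),xs.max()+40,max(ys.min()-20,0),ys.max()+20
c=im[y0:y1,x0:x1]; save(c,'w7.png',min(700/c.shape[1],550/c.shape[0]))
print(go((.5055,.3972,.13),-6)); print(go((.5055,.3972,.05),-6))
E
```

```text
[0.44973721 0.34107198 0.29952046]
[ 46. 164.  13.] 0.89
[-14. 165.  13.] 0.87
[ 53. 202.   6.] 0.87
[-20. 155.  33.] 0.64
[-31. 193.  17.] 0.62
[{'point': [0.4824, 0.2249, 0.0008], 'confidence': 0.64}]
rim (array([ 21.4, 205.8]), array([206.1, 123.3]), -0.1)
max z inside [ 3.81053411 49.49643846 51.17307504]
[  4. 219.  45.] 521
298 405 20 202
(array([ 55.8, -59.3, 170.1]), array([0.2, 0.3, 5.9]))
(array([ 56.2, -59.5, 250.1]), array([0.2, 0.3, 5.9]))
```

View pics/w7.png

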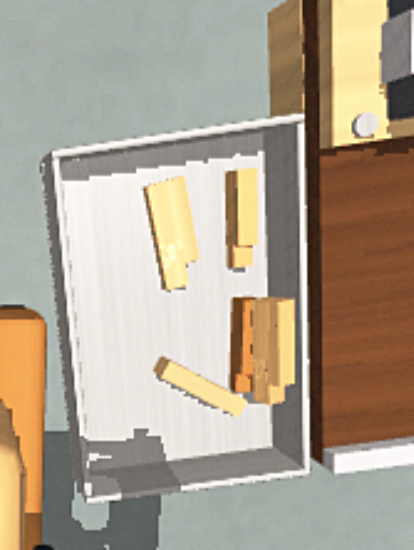

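Emit:
{"op": "play_rows", "data": {"series": [[[0.03, -0.03, 0.04], [0, 0, 3], 255], [[0.056, -0.0595, 0.09], [0.2, 0.3, 5.9], 255], [[0.056, -0.0595, 0.14], [0.2, 0.3, 5.9], 255], [[0.056, -0.0595, 0.17], [0.2, 0.3, 5.9], 255], [[0.056, -0.0595, 0.18], [0.2, 0.3, 5.9], 255], [[0.056, -0.0595, 0.18], [0.2, 0.3, 5.9], 255]]}}

```text
t: 13.98
tcp_pos: [0.5062, 0.3964, 0.1205]
orientation: [-3.137, 0.167, -0.001]
force: [0.7, -1.6, -2.2]
width: 0.0234
```

```bash
python3 - <<'E'
from h import *
s=get_state(); print(s['tcp_pos'],s['force'])
print(go((.5055,.3972,.055),-6));print(go((.5055,.3972,.0475),-6))
E
```

```text
[0.50624255 0.39635727 0.12045699] [ 0.69921409 -1.56711754 -2.16440914]
(array([-0.9, -0.7, 65.5]), array([-0. , -0. , -0.1]))
(array([-0.9, -0.7, 73. ]), array([-0. , -0. , -0.1]))
```

Emit:
{"op": "play_rows", "data": {"series": [[[-0.001, -0.0007, 0.03], [0, 0, 0], 255], [[-0.001, -0.0007, 0.055], [0, 0, 0], 255], [[-0.001, -0.0007, 0.066], [0, 0, 0], 255], [[-0.001, -0.0007, 0.071], [0, 0, 0], 255], [[-0.001, -0.0007, 0.073], [0, 0, 0], 255], [[-0.001, -0.0007, 0.073], [0, 0, 0], 255], [[-0.001, -0.0007, 0.073], [0, 0, 0], 255]]}}

```text
t: 14.85
tcp_pos: [0.5058, 0.3975, 0.0482]
orientation: [-3.136, 0.167, -0.003]
force: [-0.2, -0.7, -2.3]
width: 0.0238
```

```bash
python3 - <<'E'
from h import *
s=get_state(); print(s['tcp_pos'],s['force'])
E
```

```text
[0.50575959 0.39748239 0.04817392] [-0.21151677 -0.71757619 -2.34879097]
```

Emit:
{"op": "play_rows", "data": {"series": [[[0, 0, 0.0015], [0, 0, 0], 255], [[0, 0, 0.0015], [0, 0, 0], 255], [[0, 0, 0.0015], [0, 0, 0], 100], [[0, 0, 0.0015], [0, 0, 0], 100], [[0, 0, 0.0015], [0, 0, 0], 100], [[0, 0, 0.0015], [0, 0, 0], 100], [[0, 0, -0.04], [0, 0, 0], 100], [[0, 0, -0.1], [0, 0, 0], 100], [[0, 0, -0.16], [0, 0, 0], 60], [[0, 0, -0.2], [0, 0, 0], 60]]}}

```text
t: 16.1
tcp_pos: [0.5057, 0.3981, 0.2517]
orientation: [-3.134, 0.166, -0.007]
force: [1.1, -0.0, -0.2]
width: 0.0632
```

```bash
python3 - <<'E'
from h import *
s=get_state(); print(s['tcp_pos'],s['force'],s['width'])
im,d=cams.capture('wrist'); X=cloud('wrist',d).reshape(-1,3)
def box(n,x0,x1,y0,y1,z0,z1):
    m=(X[:,0]>x0)&(X[:,0]<x1)&(X[:,1]>y0)&(X[:,1]<y1)&(X[:,2]>z0)&(X[:,2]<z1); P=X[m]
    print(n,m.sum(), rect(P[:,:2]), np.round(np.median(P[:,2])*1000,1),np.round(P[:,2].std()*1e3,1))
box('fin',.4,.62,.35,.442,.075,.1); box('scr',.4,.62,.35,.442,.028,.1); box('cradle',.4,.62,.35,.442,.012,.025)
t=np.load('top0.npz')
# stop block from first top/scene images, centre & yaw
for c in ['top','scene']:
    X=np.load(c+'0.npz')['X'].reshape(-1,3); m=(abs(X[:,0]-.554)<.05)&(abs(X[:,1]+.198)<.06)&(X[:,2]>.085)&(X[:,2]<.1); print(rect(X[m][:,:2]))
    m=(abs(X[:,0]-.554)<.055)&(abs(X[:,1]+.198)<.07)&(X[:,2]>.046)&(X[:,2]<.062); print('body',rect(X[m][:,:2]))
print(go((.56,.1,.32),0)); print(go((.555,-.2,.25),-5))
E
```

```text
[0.50574326 0.39807636 0.25174543] [ 1.08323631 -0.01147157 -0.24387823] 0.06316019809078563
fin 1892 (array([506.2, 400.6]), array([89.4, 23.7]), -6.4) 88.7 1.8
scr 3404 (array([506.8, 400.7]), array([118.7,  40. ]), -5.9) 85.9 24.3
cradle 1287 (array([509.4, 400.5]), array([148.5,  63.9]), -6.0) 23.7 2.5
(array([ 553.1, -197.7]), array([67.1, 23.4]), 85.2)
body (array([ 538.6, -185.9]), array([113.1,  81.1]), 88.2)
(array([ 554.8, -199.8]), array([70.6, 27.9]), 84.7)
body (array([ 551.7, -182.2]), array([130.9,  71.9]), -73.0)
(array([ 84.9, 291.8, -64.6]), array([-0.5, -0.6, -6.1]))
(array([111. , 591.2,   3.2]), array([-0.5, -0.6, -1.1]))
```

```bash
python3 - <<'E'
from h import *
s=get_state(); print(np.round(s['joint_positions'],2))
print(go((.56,.1,.32),0)); print(go((.54,-.15,.28),40)); print(go((.54,-.15,.28),-50))
E
```

```text
[-0.16  0.37 -0.72  1.4   0.25  1.45 -2.55]
(array([ 84.9, 291.8, -64.6]), array([-0.5, -0.6, -6.1]))
(array([ 91.1, 542.8, -26.6]), array([ -0.2,  -0.7, -46.1]))
(array([ 91.1, 542.8, -26.6]), array([-0.7, -0.4, 43.9]))
```

Emit:
{"op": "play_rows", "data": {"series": [[[0.015, 0.05, -0.02], [0, 0, -8], 60], [[0.03, 0.1, -0.04], [0, 0, -17], 60], [[0.045, 0.16, -0.05], [0, 0, -26], 60], [[0.06, 0.22, -0.05], [0, 0, -35], 60], [[0.075, 0.28, -0.05], [0, 0, -44], 60], [[0.085, 0.34, -0.05], [0, 0, -53], 60], [[0.09, 0.4, -0.05], [0, 0, -62], 60], [[0.095, 0.45, -0.04], [0, 0, -71], 60], [[0.1, 0.5, -0.02], [0, 0, -80], 60], [[0.1, 0.53, 0], [0, 0, -89], 60]]}}

```text
t: 17.4
tcp_pos: [0.55, -0.1415, 0.2527]
orientation: [2.351, 2.08, 0.019]
force: [-1.3, 0.8, -0.7]
width: 0.0664
```

```bash
python3 - <<'E'
from h import *
s=get_state(); print(np.round(s['joint_positions'],2)); print(go((.554,-.235,.25),85)); print(go((.554,-.235,.25),-95))
E
```

```text
[ 0.72  0.17 -0.57  1.61  0.08  1.39  0.02]
(array([-92.3,  15.4,   2.1]), array([ 0.6, -0.4, -2. ]))
(array([-92.3,  15.4,   2.1]), array([ -0.7,  -0.9, 178. ]))
```

Emit:
{"op": "play_rows", "data": {"series": [[[-0.04, 0.008, 0], [0.6, -0.4, -2], 0], [[-0.0566, 0.011, 0.002], [0.6, -0.4, -2], 0], [[-0.0566, 0.011, 0.002], [0.6, -0.4, -2], 0], [[-0.0566, 0.011, 0.002], [0.6, -0.4, -2], 0]]}}

```text
t: 17.9
tcp_pos: [0.5545, -0.1966, 0.2507]
orientation: [-2.313, -2.125, -0.002]
force: [0.3, 0.9, 0.1]
width: 0.0864
```

```bash
python3 - <<'E'
from h import *
s=get_state(); print(s['tcp_pos'],s['width'])
im,d=cams.capture('wrist'); X=cloud('wrist',d); save(im,'w8.png',1.0); np.savez('w8.npz',X=X)
X=X.reshape(-1,3)
for n,z0,z1 in [('fin',.084,.102),('body',.046,.102)]:
    m=(abs(X[:,0]-.554)<.06)&(abs(X[:,1]+.198)<.07)&(X[:,2]>z0)&(X[:,2]<z1); print(n,rect(X[m][:,:2]),np.median(X[m][:,2]))
a=np.deg2rad(JY); u=np.array([np.cos(a),np.sin(a)]);v=np.array([-u[1],u[0]])
Q=np.c_[(X[:,:2]-JO)@u*1000,(X[:,:2]-JO)@v*1000,X[:,2]*1000]
r=Q[(abs(Q[:,2]-100)<6)&(Q[:,1]<40)&(abs(Q[:,0]-115)<25)]
for lo in range(-149,40,25):
    k=r[(r[:,1]>lo)&(r[:,1]<lo+25)]
    if len(k): print(lo,k[:,0].min(),k[:,0].max(),np.median(k[:,2]))
print('ymin',r[:,1].min() if len(r) else '')
print(spot_point('stop_block','wrist')[:1],spot_point('rail_entry','wrist')[:1])
f=cv2  # noqa
E
```

```text
[ 0.5545377  -0.19662038  0.25071428] 0.08644368869309146
fin (array([ 554.4, -198.1]), array([70., 22.]), 86.8) 0.0928692661687741
body (array([ 537.3, -185.6]), array([115.3,  86.1]), 90.0) 0.05790579183571554
-149 108.66485524026831 123.00271809700197 99.04038869093975
-124 108.56677502691868 122.93035683558944 99.01746155173969
-99 108.56701784182192 123.08042846183132 99.02051850666635
ymin -152.89921151764946
[{'point': [0.5569, -0.1952, 0.0134], 'confidence': 0.62}] [{'point': [0.6316, -0.0661, 0.0778], 'confidence': 0.88}]
```

View pics/w8.png

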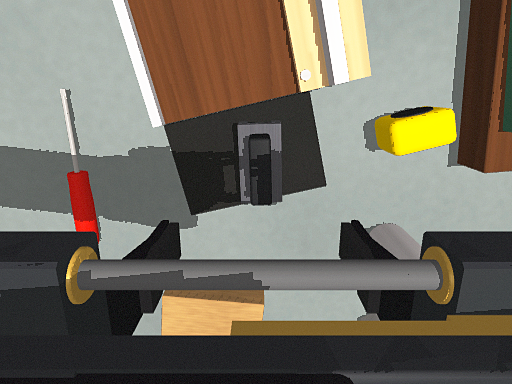

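```bash
python3 - <<'E'
from h import *
print(go((.5544,-.1981,.059),86.5))
E
```

```text
(array([ -1. ,   0. , 191.8]), array([ 0. , -0. , -1.4]))
```

Emit:
{"op": "play_rows", "data": {"grip_force": 50, "series": [[[-0.001, 0, 0.06], [0, 0, -1.4], 0], [[-0.001, 0, 0.12], [0, 0, -1.4], 0], [[-0.001, 0, 0.165], [0, 0, -1.4], 0], [[-0.001, 0, 0.187], [0, 0, -1.4], 0], [[-0.001, 0, 0.192], [0, 0, -1.4], 0], [[-0.001, 0, 0.192], [0, 0, -1.4], 255], [[-0.001, 0, 0.192], [0, 0, -1.4], 255], [[-0.001, 0, 0.192], [0, 0, -1.4], 255], [[-0.001, 0, 0.192], [0, 0, -1.4], 255], [[-0.001, 0, 0.192], [0, 0, -1.4], 255]]}}

```text
t: 19.3
tcp_pos: [0.5545, -0.1982, 0.0591]
orientation: [2.287, 2.153, 0.001]
force: [-1.3, -0.3, -0.1]
width: 0.0447
```

Emit:
{"op": "play_rows", "data": {"series": [[[0, 0, 0], [0, 0, 0], 255], [[0, 0, 0], [0, 0, 0], 255], [[0, 0, 0], [0, 0, 0], 255], [[0, 0, 0], [0, 0, 0], 255], [[0, 0, 0], [0, 0, 0], 255], [[0, 0, -0.02], [0, 0, 0], 255], [[0, 0, -0.06], [0, 0, 0], 255], [[0, 0, -0.1], [0, 0, 0], 255], [[0, 0, -0.13], [0, 0, 0], 255], [[0, 0, -0.13], [0, 0, 0], 255]]}}

```text
t: 20.55
tcp_pos: [0.5557, -0.1985, 0.1921]
orientation: [2.284, 2.15, 0.004]
force: [-0.3, -0.1, -5.3]
width: 0.0219
```

```bash
python3 - <<'E'
from h import *
s=get_state(); print(s['tcp_pos'],s['force'],s['width'])
print(go(jig(115,-140,180),JY+90)); print(go(jig(115,-105,180),JY+90));print(go(jig(115,-105,145),JY+90));print(jig(115,-105,0),np.round(s['joint_positions'],2))
E
```

```text
[ 0.55573075 -0.19845864  0.19208661] [-0.25615094 -0.10285388 -5.3079167 ] 0.021877644320293477
(array([96.6, 71.6, 12.3]), array([  0.3,   0.1, -11.6]))
(array([130.9,  64.6,  12.2]), array([  0.3,   0.1, -11.6]))
(array([130.9,  64.4,  47.2]), array([  0.3,   0.1, -11.6]))
(np.float64(0.6281473499908503), np.float64(-0.07174884238741655), 0.0) [ 0.76  0.25 -0.55  1.64  0.13  1.29  0.14]
```

Emit:
{"op": "play_rows", "data": {"series": [[[0.04, 0.02, 0], [0, 0, -4], 255], [[0.08, 0.04, 0], [0, 0, -8], 255], [[0.115, 0.055, 0.005], [0.3, 0.1, -11.6], 255], [[0.133, 0.0645, 0.012], [0.3, 0.1, -11.6], 255], [[0.133, 0.0645, 0.02], [0.3, 0.1, -11.6], 255], [[0.133, 0.0645, 0.02], [0.3, 0.1, -11.6], 255]]}}

```text
t: 21.3
tcp_pos: [0.6263, -0.0713, 0.1698]
orientation: [-2.058, -2.37, 0.007]
force: [0.5, -0.2, -5.1]
width: 0.022
```

```bash
python3 - <<'E'
from h import *
s=get_state(); print(s['tcp_pos'],s['force'],s['width'])
im,d=cams.capture('wrist'); X=cloud('wrist',d).reshape(-1,3); save(im,'w9.png',1.0)
a=np.deg2rad(JY); u=np.array([np.cos(a),np.sin(a)]);v=np.array([-u[1],u[0]])
Q=np.c_[(X[:,:2]-JO)@u*1000,(X[:,:2]-JO)@v*1000,X[:,2]*1000]
r=Q[(abs(Q[:,2]-99)<6)&(abs(Q[:,0]-115)<25)]
for lo in range(-60,125,20):
    k=r[(r[:,1]>lo)&(r[:,1]<lo+20)]
    if len(k): print(lo,k[:,0].min(),k[:,0].max(),np.median(k[:,2]))
e=Q[(abs(Q[:,2]-123)<4)&(abs(Q[:,0]-115)<40)&(Q[:,1]>60)&(Q[:,1]<160)]; print('stop',e.min(0),e.max(0)) if len(e) else 0
f=Q[(abs(Q[:,2]-210)<12)&(abs(Q[:,0]-115)<40)&(abs(Q[:,1]+100)<50)]; print(len(f))
print(go(jig(115,-103,145),JY+90),go(jig(115,-103,123.5),JY+90))
E
```

```text
[ 0.62633313 -0.07126736  0.16983929] [ 0.54062613 -0.16518692 -5.09790825] 0.021967124644657453
-60 108.55864941827996 125.19554877482197 99.88638932759963
-40 104.60758158088096 128.32146023380366 99.90783788295798
-20 104.65168700768503 128.6460804986926 99.84799120425333
0 104.91303911957607 128.57928007203427 99.891933362387
20 105.16196735996628 128.1869691372383 99.88643694499726
6302
(array([ 1.8,  1.3, 25.8]), array([-0.2,  0.1, -0.1])) (array([ 1.8,  1.4, 47.3]), array([-0.2,  0.1, -0.1]))
```

View pics/w9.png

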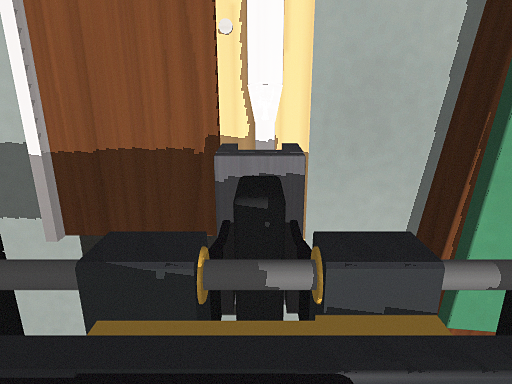

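Emit:
{"op": "play_rows", "data": {"series": [[[0.002, 0.0024, 0.02], [-0.2, 0.1, 0], 255], [[0.002, 0.0024, 0.035], [-0.2, 0.1, 0], 255], [[0.002, 0.0024, 0.043], [-0.2, 0.1, 0], 255], [[0.002, 0.0024, 0.0465], [-0.2, 0.1, 0], 255], [[0.002, 0.0024, 0.0475], [-0.2, 0.1, 0], 255], [[0.002, 0.0024, 0.0475], [-0.2, 0.1, 0], 255]]}}

```text
t: 22.1
tcp_pos: [0.6292, -0.0694, 0.1238]
orientation: [-2.061, -2.371, -0.002]
force: [-0.9, 0.7, -5.6]
width: 0.0217
```

```bash
python3 - <<'E'
from h import *
s=get_state(); print(s['tcp_pos'],s['force'],s['width'],s['ft_torque'])
print(go(jig(116,-40,122.5),JY+90),go(jig(116,52,122.5),JY+90))
E
```

```text
[ 0.62916168 -0.0694271   0.12379397] [-0.90270171  0.68725553 -5.58780142] 0.021727768566900108 [ 0.00669995 -0.05063199 -0.03796255]
(array([62.8, -0.4,  1.3]), array([ 0. , -0. , -0.1])) (array([154.8,  -0.5,   1.4]), array([ 0. , -0. , -0.1]))
```

Emit:
{"op": "play_rows", "data": {"grip_force": 25, "series": [[[0, 0, 0.001], [0, 0, 0], 255], [[0, 0, 0.0015], [0, 0, 0], 255], [[0, 0, 0.0015], [0, 0, 0], 255]]}}

```text
t: 22.48
tcp_pos: [0.6296, -0.0693, 0.1231]
orientation: [2.06, 2.371, 0.002]
force: [-0.8, -0.1, -1.5]
width: 0.0217
```

Emit:
{"op": "play_rows", "data": {"series": [[[0.008, 0, 0], [0, 0, 0], 255], [[0.016, 0, 0], [0, 0, 0], 255], [[0.024, 0, 0], [0, 0, 0], 255], [[0.032, 0, 0], [0, 0, 0], 255], [[0.04, 0, 0], [0, 0, 0], 255], [[0.045, 0, 0], [0, 0, 0], 255], [[0.045, 0, 0], [0, 0, 0], 255]]}}

```text
t: 23.35
tcp_pos: [0.6231, -0.0235, 0.1231]
orientation: [2.059, 2.373, 0.003]
force: [-0.1, 1.6, -4.0]
width: 0.0221
```

```bash
python3 - <<'E'
from h import *
s=get_state(); print(s['tcp_pos'],s['force'],s['width'],s['ft_torque'])
print(go(jig(116,52,123),JY+90))
E
```

```text
[ 0.62309253 -0.02349744  0.12305502] [-0.07793927  1.59013804 -3.97725925] 0.022063022082931472 [ 0.20034544 -0.09166091 -0.09950029]
(array([108.5,  -0.8,   0.2]), array([ 0.1, -0.1, -0. ]))
```

Emit:
{"op": "play_rows", "data": {"series": [[[0.01, 0, 0], [0, 0, 0], 255], [[0.02, 0, 0], [0, 0, 0], 255], [[0.03, 0, 0], [0, 0, 0], 255], [[0.04, 0, 0], [0, 0, 0], 255], [[0.05, 0, 0], [0, 0, 0], 255], [[0.058, 0, 0], [0, 0, 0], 255], [[0.066, 0, 0], [0, 0, 0], 255], [[0.074, 0, 0], [0, 0, 0], 255], [[0.082, 0, 0], [0, 0, 0], 255], [[0.09, 0, 0], [0, 0, 0], 255]]}}

```text
t: 24.6
tcp_pos: [0.6104, 0.0662, 0.1232]
orientation: [2.059, 2.373, 0.003]
force: [1.1, -1.3, -3.0]
width: 0.0218
```

```bash
python3 - <<'E'
from h import *
s=get_state(); print(s['tcp_pos'],s['force'],s['width'],s['ft_torque'])
print(go(jig(116,52,123),JY+90))
E
```

```text
[0.61039046 0.06615357 0.12324593] [ 1.06812165 -1.31912976 -3.01351941] 0.02179416661102478 [-0.21507425 -0.12348214 -0.0551701 ]
(array([18. , -0.9,  0.3]), array([ 0.1, -0.1, -0. ]))
```

Creep the last stretch until the force shows the end stop.

Emit:
{"op": "play_rows", "data": {"series": [[[0.005, 0, 0], [0, 0, 0], 255], [[0.009, 0, 0], [0, 0, 0], 255], [[0.012, 0, 0], [0, 0, 0], 255], [[0.015, 0, 0], [0, 0, 0], 255], [[0.0175, 0, 0], [0, 0, 0], 255], [[0.0175, 0, 0], [0, 0, 0], 255]]}}

```text
t: 25.35
tcp_pos: [0.6077, 0.0838, 0.1231]
orientation: [-2.059, -2.373, -0.003]
force: [-0.0, 0.3, -3.9]
width: 0.0219
```

Emit:
{"op": "play_rows", "data": {"series": [[[0.001, 0, 0], [0, 0, 0], 255], [[0.002, 0, 0], [0, 0, 0], 255], [[0.002, 0, 0], [0, 0, 0], 255]]}}

```text
t: 25.72
tcp_pos: [0.6075, 0.0854, 0.1231]
orientation: [2.059, 2.373, 0.003]
force: [-0.5, -1.3, -4.0]
width: 0.0218
```

```bash
python3 - <<'E'
from h import *
s=get_state(); print(s['tcp_pos'],s['force'],s['width'],s['ft_torque'])
print(go(jig(116,52,123),JY+90))
im,d=cams.capture('scene')
for n in ['stop_block','rail_home']: print(n,[(np.round(r['point'],4).tolist(),round(r['confidence'],2)) for r in spot_point(n,'scene')][:2])
E
```

```text
[0.60751488 0.08536163 0.12310532] [-0.47119626 -1.34426681 -3.95657227] 0.021756477825425367 [-0.33846459 -0.12699035 -0.00739245]
(array([-1.5, -0.7,  0.1]), array([ 0.1, -0.1, -0. ]))
stop_block [([0.6049, 0.0865, 0.0774], 0.65)]
rail_home [([0.6047, 0.0797, 0.0782], 0.96), ([0.3222, -0.191, 0.0004], 0.59)]
```

Emit:
{"op": "play_rows", "data": {"series": [[[0.001, 0, 0], [0, 0, 0], 255], [[0.0015, 0, 0], [0, 0, 0], 255], [[0.0015, 0, 0], [0, 0, 0], 255]]}}

```text
t: 26.25
tcp_pos: [0.6075, 0.0854, 0.1231]
orientation: [2.06, 2.371, 0.001]
force: [-0.6, -4.2, -2.9]
width: 0.0217
```

Emit:
{"op": "play_rows", "data": {"series": [[[0.001, 0, 0], [0, 0, 0], 255], [[0.0015, 0, 0], [0, 0, 0], 255], [[0.0015, 0, 0], [0, 0, 0], 255]]}}

```text
t: 26.62
tcp_pos: [0.6074, 0.0855, 0.1232]
orientation: [2.06, 2.369, -0.001]
force: [0.2, -5.7, -1.7]
width: 0.0219
```

Emit:
{"op": "play_rows", "data": {"series": [[[-0.0005, 0, 0], [0, 0, 0], 255], [[-0.001, 0, 0], [0, 0, 0], 100], [[-0.001, 0, 0], [0, 0, 0], 100], [[-0.001, 0, 0], [0, 0, 0], 100], [[-0.001, 0, 0], [0, 0, 0], 80], [[-0.001, 0, -0.03], [0, 0, 0], 80], [[-0.001, 0, -0.08], [0, 0, 0], 80], [[-0.03, 0, -0.13], [0, 0, 0], 80], [[-0.05, 0, -0.15], [0, 0, 0], 80], [[-0.05, 0, -0.15], [0, 0, 0], 80]]}}

```text
t: 27.88
tcp_pos: [0.6154, 0.0345, 0.2749]
orientation: [2.062, 2.363, 0.002]
force: [-1.8, 0.8, -0.3]
width: 0.0599
```

```bash
python3 - <<'E'
from h import *
s=get_state(); print(s['tcp_pos'],s['force'],s['width'])
im,d=cams.capture('wrist'); X=cloud('wrist',d).reshape(-1,3); save(im,'w10.png',1.2)
a=np.deg2rad(JY); u=np.array([np.cos(a),np.sin(a)]);v=np.array([-u[1],u[0]])
Q=np.c_[(X[:,:2]-JO)@u*1000,(X[:,:2]-JO)@v*1000,X[:,2]*1000]
e=Q[(abs(Q[:,2]-122)<6)&(abs(Q[:,0]-115)<40)&(Q[:,1]>60)&(Q[:,1]<160)]
b=e[e[:,1]<97]; 
h=np.histogram(e[:,1],bins=np.arange(60,140,1)); print(dict(zip(h[1].astype(int).tolist(),h[0].tolist())))
f=Q[(abs(Q[:,2]-157)<6)&(abs(Q[:,0]-115)<30)&(abs(Q[:,1]-53)<60)]; print('fin',rect(f[:,:2]/1000),np.median(f[:,2]))
E
```

```text
[0.61539496 0.03448967 0.27494375] [-1.81445456  0.7990397  -0.26378521] 0.05991924669504044
{60: 7, 61: 7, 62: 4, 63: 2, 64: 5, 65: 10, 66: 5, 67: 4, 68: 4, 69: 2, 70: 2, 71: 6, 72: 7, 73: 7, 74: 8, 75: 5, 76: 5, 77: 7, 78: 3, 79: 6, 80: 3, 81: 2, 82: 4, 83: 7, 84: 3, 85: 7, 86: 7, 87: 10, 88: 5, 89: 5, 90: 5, 91: 17, 92: 15, 93: 10, 94: 9, 95: 6, 96: 12, 97: 14, 98: 12, 99: 10, 100: 51, 101: 72, 102: 111, 103: 63, 104: 61, 105: 63, 106: 72, 107: 106, 108: 73, 109: 63, 110: 63, 111: 77, 112: 99, 113: 75, 114: 63, 115: 63, 116: 92, 117: 90, 118: 69, 119: 63, 120: 74, 121: 102, 122: 73, 123: 64, 124: 67, 125: 72, 126: 47, 127: 0, 128: 0, 129: 0, 130: 0, 131: 0, 132: 0, 133: 0, 134: 0, 135: 0, 136: 0, 137: 0, 138: 0}
fin (array([114.4,  55.3]), array([69.3, 21.5]), -89.7) 155.1078000347908
```

View pics/w10.png

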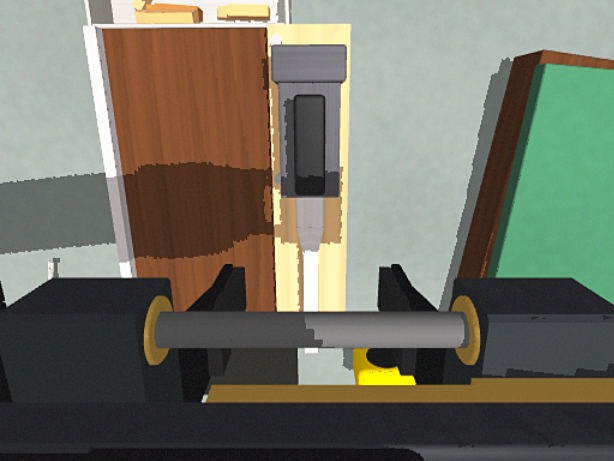

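```bash
python3 - <<'E'
from h import *
print(go((.6076,.0850,.125),JY+90)); s=get_state(); print(s['tcp_pos'])
E
```

```text
(array([ 4.960e+01, -1.000e-01,  1.481e+02]), array([ 0.1,  0.1, -0.2]))
[0.61426657 0.03616596 0.27322011]
```

Emit:
{"op": "play_rows", "data": {"grip_force": 20, "series": [[[0.04, 0, 0.04], [0, 0, 0], 80], [[0.0496, 0, 0.09], [0, 0, -0.2], 80], [[0.0496, 0, 0.13], [0, 0, -0.2], 80], [[0.0496, 0, 0.146], [0, 0, -0.2], 80], [[0.0496, 0, 0.148], [0, 0, -0.2], 80], [[0.0496, 0, 0.148], [0, 0, -0.2], 255], [[0.0496, 0, 0.148], [0, 0, -0.2], 255], [[0.0496, 0, 0.148], [0, 0, -0.2], 255], [[0.0496, 0, 0.148], [0, 0, -0.2], 255], [[0.0496, 0, 0.148], [0, 0, -0.2], 255]]}}

```text
t: 29.18
tcp_pos: [0.6077, 0.085, 0.1254]
orientation: [2.057, 2.371, -0.0]
force: [-1.3, -0.3, 1.4]
width: 0.0219
```

Emit:
{"op": "play_rows", "data": {"series": [[[0, 0, 0], [0, 0, 0], 255], [[0, 0, 0], [0, 0, 0], 255], [[0, 0, 0], [0, 0, 0], 255]]}}

```text
t: 29.55
tcp_pos: [0.6077, 0.085, 0.1254]
orientation: [2.057, 2.371, -0.0]
force: [-0.9, -0.7, 0.6]
width: 0.0223
```

Emit:
{"op": "play_rows", "data": {"series": [[[-0.001, 0, 0], [0, 0, 0], 255], [[-0.002, 0, 0], [0, 0, 0], 255], [[-0.002, 0, 0], [0, 0, 0], 255]]}}

```text
t: 29.92
tcp_pos: [0.6078, 0.0837, 0.1254]
orientation: [2.057, 2.372, 0.0]
force: [-0.4, 2.1, -0.5]
width: 0.0219
```

Emit:
{"op": "play_rows", "data": {"series": [[[-0.001, 0, 0], [0, 0, 0], 255], [[-0.0015, 0, 0], [0, 0, 0], 255], [[-0.0015, 0, 0], [0, 0, 0], 255]]}}

```text
t: 30.3
tcp_pos: [0.6081, 0.0823, 0.1254]
orientation: [2.057, 2.372, 0.001]
force: [-0.2, 2.9, -0.5]
width: 0.022
```

Emit:
{"op": "play_rows", "data": {"series": [[[-0.001, 0, 0], [0, 0, 0], 255], [[-0.0015, 0, 0], [0, 0, 0], 255], [[-0.0015, 0, 0], [0, 0, 0], 255]]}}

```text
t: 30.68
tcp_pos: [0.6083, 0.081, 0.1254]
orientation: [2.057, 2.372, 0.001]
force: [-0.2, 3.0, 0.7]
width: 0.022
```

Emit:
{"op": "play_rows", "data": {"series": [[[-0.001, 0, 0], [0, 0, 0], 255], [[-0.001, 0, 0], [0, 0, 0], 255]]}}

```text
t: 30.92
tcp_pos: [0.6085, 0.0799, 0.1254]
orientation: [2.057, 2.372, 0.001]
force: [-0.3, 3.9, 0.6]
width: 0.0219
```

Emit:
{"op": "play_rows", "data": {"series": [[[-0.001, 0, 0], [0, 0, 0], 255], [[-0.001, 0, 0], [0, 0, 0], 255]]}}

```text
t: 31.18
tcp_pos: [0.6086, 0.0787, 0.1255]
orientation: [2.057, 2.372, 0.001]
force: [-1.8, 3.5, 0.5]
width: 0.022
```

Emit:
{"op": "play_rows", "data": {"series": [[[-0.001, 0, 0], [0, 0, 0], 255], [[-0.001, 0, 0], [0, 0, 0], 255]]}}

```text
t: 31.42
tcp_pos: [0.6088, 0.0774, 0.1255]
orientation: [2.058, 2.371, 0.001]
force: [-0.7, 3.8, -0.2]
width: 0.0221
```

Emit:
{"op": "play_rows", "data": {"series": [[[0.001, 0, 0], [0, 0, 0], 255], [[0.001, 0, 0], [0, 0, 0], 255]]}}

```text
t: 31.68
tcp_pos: [0.6088, 0.0775, 0.1254]
orientation: [2.058, 2.37, -0.001]
force: [-0.7, 0.8, 1.0]
width: 0.0218
```

Emit:
{"op": "play_rows", "data": {"series": [[[0.001, 0, 0], [0, 0, 0], 255], [[0.001, 0, 0], [0, 0, 0], 255]]}}

```text
t: 31.92
tcp_pos: [0.6088, 0.0775, 0.1254]
orientation: [2.058, 2.369, -0.002]
force: [-0.2, -1.1, 0.8]
width: 0.0218
```

Emit:
{"op": "play_rows", "data": {"series": [[[0.001, 0, 0], [0, 0, 0], 255], [[0.001, 0, 0], [0, 0, 0], 255]]}}

```text
t: 32.17
tcp_pos: [0.6088, 0.0776, 0.1254]
orientation: [2.059, 2.367, -0.003]
force: [-0.1, -1.4, 1.1]
width: 0.0214
```

Emit:
{"op": "play_rows", "data": {"series": [[[0.001, 0, 0], [0, 0, 0], 255], [[0.001, 0, 0], [0, 0, 0], 255]]}}

```text
t: 32.42
tcp_pos: [0.6088, 0.0778, 0.1255]
orientation: [2.059, 2.366, -0.004]
force: [-0.8, -3.3, 1.2]
width: 0.0219
```

Emit:
{"op": "play_rows", "data": {"series": [[[0.001, 0, 0], [0, 0, 0], 255], [[0.001, 0, 0], [0, 0, 0], 255]]}}

```text
t: 32.67
tcp_pos: [0.6087, 0.0788, 0.1255]
orientation: [2.059, 2.366, -0.004]
force: [0.6, -2.3, 1.2]
width: 0.0219
```

Emit:
{"op": "play_rows", "data": {"series": [[[0.001, 0, 0], [0, 0, 0], 255], [[0.001, 0, 0], [0, 0, 0], 255]]}}

```text
t: 32.92
tcp_pos: [0.6087, 0.0802, 0.1255]
orientation: [2.058, 2.366, -0.003]
force: [0.1, -1.5, 0.3]
width: 0.0215
```

Emit:
{"op": "play_rows", "data": {"series": [[[0.001, 0, 0], [0, 0, 0], 255], [[0.001, 0, 0], [0, 0, 0], 255]]}}

```text
t: 33.17
tcp_pos: [0.6085, 0.0815, 0.1255]
orientation: [2.058, 2.367, -0.003]
force: [-0.7, -1.7, 0.4]
width: 0.0217
```

Emit:
{"op": "play_rows", "data": {"series": [[[0.001, 0, 0], [0, 0, 0], 255], [[0.001, 0, 0], [0, 0, 0], 255]]}}

```text
t: 33.42
tcp_pos: [0.6084, 0.0825, 0.1254]
orientation: [2.058, 2.367, -0.003]
force: [0.1, -2.1, 0.8]
width: 0.0218
```

Emit:
{"op": "play_rows", "data": {"series": [[[0.001, 0, 0], [0, 0, 0], 255], [[0.001, 0, 0], [0, 0, 0], 255]]}}

```text
t: 33.67
tcp_pos: [0.6083, 0.0835, 0.1254]
orientation: [2.058, 2.367, -0.003]
force: [0.9, -2.8, 1.9]
width: 0.0217
```

Emit:
{"op": "play_rows", "data": {"series": [[[0.001, 0, 0], [0, 0, 0], 255], [[0.0015, 0, 0], [0, 0, 0], 255]]}}

```text
t: 33.92
tcp_pos: [0.6081, 0.0849, 0.1255]
orientation: [2.058, 2.367, -0.003]
force: [-0.8, -2.9, 1.1]
width: 0.022
```

Emit:
{"op": "play_rows", "data": {"series": [[[0.001, 0, 0], [0, 0, 0], 255], [[0.0015, 0, 0], [0, 0, 0], 255]]}}

```text
t: 34.17
tcp_pos: [0.6081, 0.0851, 0.1255]
orientation: [2.058, 2.365, -0.005]
force: [0.1, -5.8, 1.1]
width: 0.022
```

Emit:
{"op": "play_rows", "data": {"series": [[[0.002, 0, 0], [0, 0, 0], 255], [[0.003, 0, 0], [0, 0, 0], 255]]}}

```text
t: 34.42
tcp_pos: [0.6081, 0.0852, 0.1256]
orientation: [2.058, 2.361, -0.009]
force: [-0.6, -8.3, 2.7]
width: 0.0217
```

Emit:
{"op": "play_rows", "data": {"series": [[[0.003, 0, 0], [0, 0, 0], 255], [[0.004, 0, 0], [0, 0, 0], 255]]}}

```text
t: 34.67
tcp_pos: [0.6081, 0.0852, 0.1257]
orientation: [2.058, 2.357, -0.015]
force: [0.9, -10.0, 3.3]
width: 0.0215
```

Emit:
{"op": "play_rows", "data": {"series": [[[0.004, 0, 0], [0, 0, 0], 255], [[0.005, 0, 0], [0, 0, 0], 255]]}}

```text
t: 34.92
tcp_pos: [0.608, 0.0852, 0.1257]
orientation: [2.058, 2.351, -0.023]
force: [-0.2, -11.9, 3.6]
width: 0.022
```

Emit:
{"op": "play_rows", "data": {"series": [[[-0.001, 0, 0], [0, 0, 0], 255], [[-0.0015, 0, 0], [0, 0, 0], 255]]}}

```text
t: 35.17
tcp_pos: [0.6079, 0.0847, 0.1255]
orientation: [2.058, 2.352, -0.022]
force: [-0.1, -1.7, -1.4]
width: 0.0221
```

Emit:
{"op": "play_rows", "data": {"series": [[[-0.001, 0, 0], [0, 0, 0], 255], [[-0.001, 0, 0], [0, 0, 0], 255]]}}

```text
t: 35.42
tcp_pos: [0.6079, 0.0847, 0.1254]
orientation: [2.057, 2.353, -0.021]
force: [0.4, -1.1, -0.4]
width: 0.0219
```

Emit:
{"op": "play_rows", "data": {"series": [[[-0.001, 0, 0], [0, 0, 0], 255], [[-0.001, 0, 0], [0, 0, 0], 255]]}}

```text
t: 35.67
tcp_pos: [0.6079, 0.0847, 0.1254]
orientation: [2.057, 2.355, -0.02]
force: [0.3, 1.7, -0.5]
width: 0.0219
```

Emit:
{"op": "play_rows", "data": {"series": [[[-0.001, 0, 0], [0, 0, 0], 255], [[-0.001, 0, 0], [0, 0, 0], 255]]}}

```text
t: 35.92
tcp_pos: [0.6079, 0.0845, 0.1254]
orientation: [2.057, 2.356, -0.019]
force: [-0.1, 2.5, -0.1]
width: 0.0216
```

Emit:
{"op": "play_rows", "data": {"series": [[[-0.001, 0, 0], [0, 0, 0], 255], [[-0.001, 0, 0], [0, 0, 0], 255]]}}

```text
t: 36.17
tcp_pos: [0.6079, 0.0836, 0.1254]
orientation: [2.057, 2.356, -0.019]
force: [-0.3, 3.0, -0.7]
width: 0.0221
```

Emit:
{"op": "play_rows", "data": {"series": [[[-0.001, 0, 0], [0, 0, 0], 255], [[-0.001, 0, 0], [0, 0, 0], 255]]}}

```text
t: 36.42
tcp_pos: [0.608, 0.0826, 0.1254]
orientation: [2.057, 2.356, -0.019]
force: [-0.4, 1.9, -0.7]
width: 0.0218
```

```bash
python3 - <<'E'
from h import *
s=get_state(); R=Rn.from_rotvec(s['orientation']).as_matrix(); print(R[:,2], s['tcp_pos']); print(go(s['tcp_pos'],JY+90))
im,d=cams.capture('wrist'); X=cloud('wrist',d).reshape(-1,3)
a=np.deg2rad(JY); u=np.array([np.cos(a),np.sin(a)]);v=np.array([-u[1],u[0]])
Q=np.c_[(X[:,:2]-JO)@u*1000,(X[:,:2]-JO)@v*1000,X[:,2]*1000]
for n,z in [('stop',123),('blocktop',117.5)]:
    e=Q[(abs(Q[:,2]-z)<3)&(abs(Q[:,0]-115)<20)&(Q[:,1]>60)&(Q[:,1]<140)]
    h=np.histogram(e[:,1],bins=np.arange(84,112,1)); print(n,dict(zip(h[1].astype(int).tolist(),h[0].tolist())))
save(im,'w11.png',1.2)
E
```

```text
[ 0.00238129 -0.0180978  -0.99983339] [0.60795378 0.08258539 0.12542286]
(array([0., 0., 0.]), array([-0. ,  1. , -0.3]))
stop {84: 3, 85: 47, 86: 67, 87: 0, 88: 0, 89: 0, 90: 0, 91: 0, 92: 0, 93: 0, 94: 0, 95: 0, 96: 0, 97: 0, 98: 65, 99: 117, 100: 151, 101: 163, 102: 165, 103: 154, 104: 162, 105: 159, 106: 166, 107: 163, 108: 165, 109: 173, 110: 161}
blocktop {84: 69, 85: 118, 86: 146, 87: 137, 88: 144, 89: 137, 90: 142, 91: 138, 92: 141, 93: 141, 94: 147, 95: 161, 96: 73, 97: 0, 98: 3, 99: 0, 100: 0, 101: 0, 102: 0, 103: 0, 104: 0, 105: 0, 106: 0, 107: 0, 108: 0, 109: 0, 110: 0}
```

Emit:
{"op": "play_rows", "data": {"series": [[[-0.001, 0, 0], [0, 0, 0], 255], [[-0.0015, 0, 0], [0, 0, 0], 255]]}}

```text
t: 36.72
tcp_pos: [0.6081, 0.0814, 0.1255]
orientation: [2.057, 2.357, -0.018]
force: [-0.4, 2.7, -0.5]
width: 0.0218
```

Emit:
{"op": "play_rows", "data": {"series": [[[-0.001, 0, 0], [0, 0, 0], 255], [[-0.0015, 0, 0], [0, 0, 0], 255]]}}

```text
t: 36.98
tcp_pos: [0.6082, 0.0801, 0.1254]
orientation: [2.057, 2.357, -0.018]
force: [-1.0, 3.0, -0.3]
width: 0.022
```

Emit:
{"op": "play_rows", "data": {"series": [[[-0.001, 0, 0], [0, 0, 0], 255], [[-0.0015, 0, 0], [0, 0, 0], 255]]}}

```text
t: 37.22
tcp_pos: [0.6084, 0.0784, 0.1254]
orientation: [2.057, 2.357, -0.019]
force: [-0.2, 2.9, -1.8]
width: 0.0218
```

Emit:
{"op": "play_rows", "data": {"series": [[[-0.001, 0, 0], [0, 0, 0], 255], [[-0.0015, 0, 0], [0, 0, 0], 255]]}}

```text
t: 37.48
tcp_pos: [0.6086, 0.0767, 0.1255]
orientation: [2.057, 2.357, -0.019]
force: [-0.3, 2.3, -1.3]
width: 0.0218
```

Emit:
{"op": "play_rows", "data": {"series": [[[-0.001, 0, 0], [0, 0, 0], 255], [[-0.0015, 0, 0], [0, 0, 0], 255]]}}

```text
t: 37.72
tcp_pos: [0.6088, 0.075, 0.1254]
orientation: [2.057, 2.357, -0.019]
force: [-0.1, 2.8, -0.9]
width: 0.0217
```

Emit:
{"op": "play_rows", "data": {"series": [[[-0.001, 0, 0], [0, 0, 0], 255], [[-0.0015, 0, 0], [0, 0, 0], 255]]}}

```text
t: 37.98
tcp_pos: [0.6091, 0.0732, 0.1254]
orientation: [2.058, 2.356, -0.019]
force: [0.3, 2.3, -1.4]
width: 0.0215
```

Emit:
{"op": "play_rows", "data": {"series": [[[-0.001, 0, 0], [0, 0, 0], 255], [[-0.0015, 0, 0], [0, 0, 0], 255]]}}

```text
t: 38.22
tcp_pos: [0.6093, 0.0715, 0.1255]
orientation: [2.058, 2.356, -0.02]
force: [0.2, 1.6, -0.4]
width: 0.0219
```

Emit:
{"op": "play_rows", "data": {"series": [[[-0.001, 0, 0], [0, 0, 0], 255], [[-0.0015, 0, 0], [0, 0, 0], 255]]}}

```text
t: 38.48
tcp_pos: [0.6095, 0.0697, 0.1254]
orientation: [2.058, 2.356, -0.02]
force: [0.1, 0.9, -1.3]
width: 0.0218
```

Emit:
{"op": "play_rows", "data": {"series": [[[-0.001, 0, 0], [0, 0, 0], 255], [[-0.0015, 0, 0], [0, 0, 0], 255]]}}

```text
t: 38.72
tcp_pos: [0.6097, 0.0679, 0.1254]
orientation: [2.058, 2.355, -0.02]
force: [0.9, 1.6, -2.3]
width: 0.0217
```

Emit:
{"op": "play_rows", "data": {"series": [[[-0.001, 0, 0], [0, 0, 0], 255], [[-0.0015, 0, 0], [0, 0, 0], 255]]}}

```text
t: 38.98
tcp_pos: [0.6099, 0.0662, 0.1254]
orientation: [2.058, 2.355, -0.02]
force: [0.8, 2.0, -1.2]
width: 0.0221
```

Emit:
{"op": "play_rows", "data": {"grip_force": 30, "series": [[[0, 0, 0], [0, 0, 0], 150], [[0, 0, 0], [0, 0, 0], 150], [[0, 0, 0], [0, 1, -0.3], 150], [[0, 0, 0], [0, 1, -0.3], 150], [[0, 0, 0], [0, 1, -0.3], 255], [[0, 0, 0], [0, 1, -0.3], 255], [[0, 0, 0], [0, 1, -0.3], 255], [[0, 0, 0], [0, 1, -0.3], 255]]}}

```text
t: 39.98
tcp_pos: [0.6099, 0.0663, 0.1254]
orientation: [2.061, 2.371, -0.003]
force: [-0.1, 0.0, 0.2]
width: 0.0217
```

Emit:
{"op": "play_rows", "data": {"series": [[[0.002, 0, 0], [0, 0, 0], 255]]}}

```text
t: 40.1
tcp_pos: [0.6098, 0.067, 0.1255]
orientation: [2.061, 2.369, -0.005]
force: [1.4, -3.2, 0.7]
width: 0.0216
```

Emit:
{"op": "play_rows", "data": {"series": [[[0.003, 0, 0], [0, 0, 0], 255]]}}

```text
t: 40.22
tcp_pos: [0.6097, 0.0688, 0.1255]
orientation: [2.061, 2.367, -0.006]
force: [-0.4, -2.4, 0.5]
width: 0.0221
```

Emit:
{"op": "play_rows", "data": {"series": [[[0.003, 0, 0], [0, 0, 0], 255]]}}

```text
t: 40.35
tcp_pos: [0.6094, 0.0713, 0.1255]
orientation: [2.062, 2.366, -0.006]
force: [0.7, -2.2, 0.3]
width: 0.0219
```

Emit:
{"op": "play_rows", "data": {"series": [[[0.003, 0, 0], [0, 0, 0], 255]]}}

```text
t: 40.48
tcp_pos: [0.609, 0.0744, 0.1255]
orientation: [2.062, 2.365, -0.006]
force: [0.1, -1.9, 0.9]
width: 0.0214
```

Emit:
{"op": "play_rows", "data": {"series": [[[0.003, 0, 0], [0, 0, 0], 255]]}}

```text
t: 40.6
tcp_pos: [0.6086, 0.0777, 0.1255]
orientation: [2.062, 2.366, -0.006]
force: [-0.2, -1.8, 1.2]
width: 0.0218
```

Emit:
{"op": "play_rows", "data": {"series": [[[0.003, 0, 0], [0, 0, 0], 255]]}}

```text
t: 40.72
tcp_pos: [0.6081, 0.0812, 0.1255]
orientation: [2.062, 2.366, -0.006]
force: [0.9, -1.6, -0.2]
width: 0.0219
```

Emit:
{"op": "play_rows", "data": {"series": [[[0.003, 0, 0], [0, 0, 0], 255]]}}

```text
t: 40.85
tcp_pos: [0.6077, 0.0843, 0.1255]
orientation: [2.061, 2.366, -0.006]
force: [0.7, -3.3, 0.6]
width: 0.0216
```

Emit:
{"op": "play_rows", "data": {"series": [[[0.003, 0, 0], [0, 0, 0], 255]]}}

```text
t: 40.98
tcp_pos: [0.6077, 0.0851, 0.1256]
orientation: [2.06, 2.363, -0.01]
force: [0.1, -10.0, 2.7]
width: 0.0215
```

Emit:
{"op": "play_rows", "data": {"series": [[[0.003, 0, 0], [0, 0, 0], 255]]}}

```text
t: 41.1
tcp_pos: [0.6077, 0.0852, 0.1258]
orientation: [2.06, 2.36, -0.015]
force: [1.5, -8.8, 2.8]
width: 0.0219
```

Emit:
{"op": "play_rows", "data": {"series": [[[0.003, 0, 0], [0, 0, 0], 255]]}}

```text
t: 41.22
tcp_pos: [0.6076, 0.0851, 0.1259]
orientation: [2.06, 2.356, -0.02]
force: [0.1, -7.9, 2.6]
width: 0.0221
```

Emit:
{"op": "play_rows", "data": {"series": [[[0.003, 0, 0], [0, 0, 0], 255]]}}

```text
t: 41.35
tcp_pos: [0.6075, 0.0851, 0.1261]
orientation: [2.06, 2.352, -0.024]
force: [0.2, -8.0, 2.7]
width: 0.0219
```

Emit:
{"op": "play_rows", "data": {"series": [[[0.003, 0, 0], [0, 0, 0], 255]]}}

```text
t: 41.48
tcp_pos: [0.6075, 0.0851, 0.1263]
orientation: [2.06, 2.349, -0.029]
force: [0.4, -7.9, 2.9]
width: 0.022
```

```bash
python3 - <<'E'
from h import *
a=np.deg2rad(JY); u=np.array([np.cos(a),np.sin(a)]);v=np.array([-u[1],u[0]])
for c in ['top','scene']:
    z=np.load(c+'0.npz'); im=z['im'].astype(int); X=z['X']; Q=np.stack([(X[...,:2]-JO)@u*1e3,(X[...,:2]-JO)@v*1e3,X[...,2]*1e3],-1)
    m=(abs(Q[...,0]-115)<9)&(Q[...,1]>20)&(Q[...,1]<95)&(Q[...,2]>96)
    y=m&(im[...,0]-im[...,2]>60); q=Q[y]
    print(c,y.sum(),q.min(0),q.max(0),q.mean(0), 'stop ymin',Q[(abs(Q[...,0]-115)<20)&(Q[...,1]>80)&(Q[...,1]<140)&(abs(Q[...,2]-124)<3)][:,1].min())
E
```

```text
top 27 [110.49988992  37.62054538  99.11589037] [120.81733375  61.02307218 108.25433799] [115.79791255  49.4528844  103.19244122] stop ymin 97.70101385202642
scene 18 [108.96904907  39.81227058  97.08399831] [120.91739175  62.21917152 107.89778595] [114.07026423  51.96974708 102.14991308] stop ymin 96.48163995095622
```

Emit:
{"op": "play_rows", "data": {"series": [[[-0.001, 0, 0], [0, 1, 0], 255], [[-0.001, 0, 0], [0, 1.5, 0], 150], [[-0.001, 0, 0], [0, 1.5, 0], 100], [[-0.001, 0, 0], [0, 1.5, 0], 100], [[-0.001, 0, 0], [0, 1.5, 0], 100], [[-0.001, 0, -0.03], [0, 1.5, 0], 100], [[-0.001, 0, -0.08], [0, 1.5, 0], 100], [[-0.02, 0, -0.12], [0, 1.5, 0], 100], [[-0.04, 0, -0.15], [0, 1.5, 0], 100], [[-0.04, 0, -0.15], [0, 1.5, 0], 100]]}}

```text
t: 42.72
tcp_pos: [0.6143, 0.0478, 0.2801]
orientation: [2.073, 2.357, 0.003]
force: [0.5, -0.1, -0.1]
width: 0.0531
```

Emit:
{"op": "play_rows", "data": {"series": [[[0, 0, 0], [0, 0, 0], 100], [[0, 0, 0], [0, 0, 0], 100]]}}

```text
t: 42.98
tcp_pos: [0.6137, 0.0485, 0.2791]
orientation: [2.073, 2.359, 0.001]
force: [-0.0, -0.1, 0.4]
width: 0.053
```

```bash
python3 - <<'E'
from h import *
s=get_state(); print(s['tcp_pos'],s['force'],s['width'])
im,d=cams.capture('wrist'); X=cloud('wrist',d).reshape(-1,3); save(im,'w12.png',1.2)
a=np.deg2rad(JY); u=np.array([np.cos(a),np.sin(a)]);v=np.array([-u[1],u[0]])
Q=np.c_[(X[:,:2]-JO)@u*1000,(X[:,:2]-JO)@v*1000,X[:,2]*1000]
for n,z in [('stop',122.5),('blocktop',116.5)]:
    e=Q[(abs(Q[:,2]-z)<3)&(abs(Q[:,0]-115)<20)&(Q[:,1]>60)&(Q[:,1]<140)]
    h=np.histogram(e[:,1],bins=np.arange(90,112,1)); print(n,np.median(e[:,2]),dict(zip(h[1].astype(int).tolist(),h[0].tolist())))
f=Q[(abs(Q[:,2]-157)<6)&(abs(Q[:,0]-115)<30)&(abs(Q[:,1]-53)<60)]; print('fin',rect(f[:,:2]/1000),np.median(f[:,2]),np.polyfit(f[:,1],f[:,2],1))
im,d=cams.capture('top'); X=cloud('top',d); a0=np.load('top0.npz')
for n in ['glue','spray_can','tape','hammer','screwdriver','walnut_strip','scraper','cradle','chip0','stop_block','rail_home']:
    print(n,[(np.round(r['point'],3).tolist(),round(r['confidence'],2)) for r in spot_point(n,'top')][:5 if n=='chip0' else 1])
E
```

```text
[0.61371717 0.04853132 0.27910263] [-0.02377905 -0.11054898  0.43927203] 0.053000225609100615
stop 122.90742323388449 {90: 0, 91: 0, 92: 0, 93: 0, 94: 0, 95: 0, 96: 0, 97: 0, 98: 17, 99: 46, 100: 55, 101: 53, 102: 50, 103: 51, 104: 43, 105: 44, 106: 47, 107: 53, 108: 56, 109: 56, 110: 48}
blocktop 116.93366741519904 {90: 42, 91: 46, 92: 50, 93: 50, 94: 52, 95: 52, 96: 48, 97: 43, 98: 9, 99: 0, 100: 0, 101: 0, 102: 0, 103: 0, 104: 0, 105: 0, 106: 0, 107: 0, 108: 0, 109: 0, 110: 0}
fin (array([115.3,  53.2]), array([68.6, 21.6]), 89.5) 156.7603169279803 [-4.38087168e-04  1.56699267e+02]
glue [([0.75, 0.279, -0.005], 0.92)]
spray_can [([0.716, -0.329, -0.0], 0.71)]
tape [([0.734, -0.177, -0.002], 0.84)]
hammer [([0.599, -0.537, 0.003], 0.97)]
screwdriver [([0.324, -0.196, -0.001], 0.81)]
walnut_strip [([0.618, 0.525, 0.003], 0.55)]
scraper [([0.506, 0.399, 0.006], 0.64)]
cradle [([0.504, 0.398, -0.001], 0.79)]
chip0 [([0.46, 0.164, 0.032], 0.65), ([0.53, 0.184, 0.016], 0.43), ([0.514, 0.228, 0.003], 0.4), ([0.441, 0.198, 0.015], 0.39)]
stop_block [([0.605, 0.089, 0.079], 0.5)]
rail_home [([0.504, 0.4, -0.001], 0.39)]
```

```bash
python3 -c "
from h import *
print(order.close_job())"
```

```text
the job is handed in; nothing more can be done
None
```

The job is handed in at about 43 s of the 72 s allowed. I did not see the detent directly and the hand-in gives no verdict, so "detent up" is my inference.

- **Chips:** I swept all five into the tray in one stroke with the scraper. The close-up afterwards showed five chips in the tray and a clear bed. One chip stands on edge on top of another against the near wall, its origin about 32 mm up (limit 45 mm). At the last look the detector found only four of the five; the fifth is probably hidden in that stack.
- **Scraper:** It lies flat in its cradle and is released, about 3 mm off centre in x and less than 1 mm in y.
- **Stop block:**
  - I set it on the thin end of the rail, slid it to the end stop and released it.
  - The last measurement shows it level, square to the rail and seated at the right height.
  - It stands about 0.5 to 1 mm from the end stop, so within about 1 mm of home (tolerance 6 mm).
- **Detent:**
  - The pull test did not show the clear 5 to 10 N peak I expected; pulling back took only about 3 N over roughly 10 mm.
  - That fits the long brass ramp seen in the first pictures.
  - Its measured place under the block also agrees with a block at home.
- **Other tools and supplies:** The last detections put them where they were at the start, within measuring error, except the screwdriver and walnut strip, which I did not measure at the start. The arm stayed well clear of both. It ended holding still above the rail, touching nothing.

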